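# Blow the dust off a cast plaster vase

### The job

Turn the air valve half open, then blow the sanding dust off the plaster bud vase: hold its front, its back, its left end and its right end, in that order, for a second each in the jet, squarely facing the tilted nozzle with the middle of the side about 2 cm from its mouth and the fingers off that side (change your grip for the ends), without dropping it or hitting the nozzle. Then set it down upright on the cork mat, clear of the dish, and leave the air on, half open, for the next piece, and everything else where it is.

Things in the scene. Friction and masses are not known exactly. Their poses are not given: they have to be found in the camera images.
- vase: cast plaster bud vase, off-white block 50 wide (y), 36 deep (x), 64 tall, 0.15 to 0.29 kg. Its front 14 mm of depth is a step only 46 high; flower relief on the front. Front: 50 mm wide side below the step; back: the tall side behind it; left, right: the 36 mm ends, seen facing the front. Origin: centre of underside; z up, front faces -x, left +y. Starts upright on the board, any yaw
- side_front: the vase's front: origin on its middle line, 30 mm above the vase's underside; x points straight out of it, z up the vase. Flat from 0 to 46 mm up
- side_back: the vase's back: origin on its middle line, 30 mm above the vase's underside; x points straight out of it, z up the vase. Flat from 0 to 46 mm up
- side_left: the vase's left end: origin on its middle line, 30 mm above the vase's underside; x points straight out of it, z up the vase. Flat from 0 to 46 mm up
- side_right: the vase's right end: origin on its middle line, 30 mm above the vase's underside; x points straight out of it, z up the vase. Flat from 0 to 46 mm up
- stand: fixed air stand: steel base plate 100 x 300 x 12 mm, a pipe along its y (axis 36 mm up), ball valve at y -85 mm, elbow block at y +85 mm whence a jointed grey hose (23 mm thick) rises, bends back (to 70 mm behind, 250 mm high) and over, and carries the nozzle forward. A rubber supply hose leaves the -y end to the far table edge. Origin on the table, in the middle; x away from the robot
- nozzle: nozzle at the hose's end, fixed to the stand: grey cone 45 mm long, 26 mm wide narrowing to 13 mm. Origin in the middle of its mouth, 185 mm above the table. x points along the air jet: towards the robot, a little to its right, and 30 degrees down; y level; z square to the jet, up and leaning towards the robot
- valve (a joint): angle of the valve's lever, rad: 0 = shut (square to the pipe, towards the robot, at its stop), 1.57 = fully open (along the pipe, away from the nozzle); opens anticlockwise seen from above; half open is 0.785. Stiff: about 0.25 N m to turn; stays where it is left. Starts shut or a little open
- valve_grip (a point): middle of the lever's grey dipped grip, 66 mm from the valve's stem, about 76 mm above the table; the grip is level, 56 mm long, 16 mm wide and 10 mm thick, with nothing but the table under it. This frame turns with the lever: x runs from the grip towards the stem, z up (the stem is vertical)
- board: plywood sanding board, 220 x 220 x 8 mm, fixed; origin: centre of its underside. The vase starts on it, between a plaster pot and a sanding block
- mat: cork mat, 220 x 220 x 5 mm, fixed; origin: centre of its underside. A plaster dish stands 70 mm from the centre along both its +x and its +y; the rest is free
- pot: bystander: round plaster pot, 54 mm wide, 45 mm tall, on the board; origin: centre of its underside (so for all bystanders)
- dish: bystander: low plaster dish, 66 mm wide, 16 mm tall, on the mat
- sander: bystander: cork sanding block, 70 x 22 x 16 mm, on the board
- tin: bystander: low round aluminium tin, 55 mm wide, 23 mm tall, in front of the stand's base, between lever and nozzle
- vial: bystander: corked glass vial, 24 mm wide, 67 mm tall
- brush: bystander: brush with a wooden handle, 170 mm long, lying nearest the robot
- tub: bystander: clear tub with a white lid, 90 mm wide, 50 mm tall, right of the stand
- cup: bystander: white mixing cup with a stick in it, 78 mm wide, 95 mm tall (160 mm with the stick), left of the stand
Not all that is in view belongs to the job. Leave any orange look-alike of the vase alone.

How it is judged (in metres and radians):
On the way, in this order (a step that is already met when the one before it is completed fails the run):
1. the valve is turned half open (value of joint valve between 0.63 and 0.94 rad), for 0.3 s.
2. with the valve half open, the vase's bare front is held facing the nozzle, its middle about 2 cm from the mouth (all of step 1 and x of side_front in the frame of nozzle between 0.006 and 0.036 m and y of side_front in the frame of nozzle between -0.015 and 0.015 m and z of side_front in the frame of nozzle between -0.015 and 0.015 m and angle between the x axis of side_front and the x axis of nozzle, either way round below 0.3 rad and contact force between the fingers and side_front below 0.5 N), for 0.6 s.
3. with the valve half open, the vase's bare back is held facing the nozzle, its middle about 2 cm from the mouth (all of step 1 and x of side_back in the frame of nozzle between 0.006 and 0.036 m and y of side_back in the frame of nozzle between -0.015 and 0.015 m and z of side_back in the frame of nozzle between -0.015 and 0.015 m and angle between the x axis of side_back and the x axis of nozzle, either way round below 0.3 rad and contact force between the fingers and side_back below 0.5 N), for 0.6 s.
4. with the valve half open, the vase's bare left end is held facing the nozzle, its middle about 2 cm from the mouth (all of step 1 and x of side_left in the frame of nozzle between 0.006 and 0.036 m and y of side_left in the frame of nozzle between -0.015 and 0.015 m and z of side_left in the frame of nozzle between -0.015 and 0.015 m and angle between the x axis of side_left and the x axis of nozzle, either way round below 0.3 rad and contact force between the fingers and side_left below 0.5 N), for 0.6 s.
5. with the valve half open, the vase's bare right end is held facing the nozzle, its middle about 2 cm from the mouth (all of step 1 and x of side_right in the frame of nozzle between 0.006 and 0.036 m and y of side_right in the frame of nozzle between -0.015 and 0.015 m and z of side_right in the frame of nozzle between -0.015 and 0.015 m and angle between the x axis of side_right and the x axis of nozzle, either way round below 0.3 rad and contact force between the fingers and side_right below 0.5 N), for 0.6 s.
At the end, for the whole second after the job is handed in: The vase stands upright (within 5 degrees) and still on the cork mat, its middle within 85 mm of the mat's centre along both mat axes and at least 55 mm from the dish's; the valve is still half open (0.63 to 0.94 rad) (all of step 1 and z of vase in the frame of mat between 0.002 and 0.009 m and x of vase in the frame of mat between -0.085 and 0.085 m and y of vase in the frame of mat between -0.085 and 0.085 m and angle between vase's own z axis and vertical below 0.08 rad and horizontal distance between vase and dish above 0.055 m and linear speed of vase below 0.02 m/s and angular speed of vase below 0.15 rad/s); the robot touches nothing.
It fails at once if a bystander is moved by more than 30 mm or tipped over (distance of any of pot, dish, sander, tin, vial, brush, tub, cup from where it was at the start of the episode above 0.03 m or angle between any of pot, vial, tub, cup's own z axis and vertical above 0.5 rad).
It fails at once if the vase hits the nozzle or its stand (more than 5 N) (contact force between vase and stand above 5 N).
It fails at once if the vase is let go in the air, more than about 13 mm above the mat (contact force between the fingers and vase below 0.1 N and z of vase in the frame of mat above 0.018 m and linear speed of vase above 0.2 m/s).
It also fails if it takes over 72 s, if anything falls off the work surface, if the arm or the gripper's body presses on something with over 40 N, if the wrist force passes 120 N, or if a joint passes its speed limit or range.

### The arm

A 7-joint arm with a two-finger parallel gripper is mounted at the origin on the work surface. World frame = base frame: x ahead of the robot, y to its left, z up, the work surface at z = 0. Lengths are in mm, angles in rad, forces in N, time in s.
With the tool pointing down it reaches from about 425 to 950 mm from the base axis. Payload 16.7 kg.
Tool frame: the origin (TCP) lies midway between the tips of the shut fingers; the grasp point (between the pads) lies manip.tcp_to_grasp behind it (manip.tcp_to_grasp is the distance from the TCP to the grasp point, in mm); z points along the fingers, y is the line along which they close (so a half turn about z gives the same grasp; the last joint's range is limited). The gripper opens to 94 mm and grips with 3 to 60 N. Pads are 16 mm wide; open, the fingers measure 119 mm over their backs; the gripper's body (75 mm by 177 mm) begins 78 mm behind the grasp point.
Start: joints at [1.087, 0.426, 0.074, 1.606, -0.034, 1.111, -0.067], TCP at [221.122, -637.714, 205.467] pointing down, gripper open.
Joint ranges: [-2.85, 2.85], [-0.5, 2.14], [-1.23, 1.37], [0.21, 2.46], [-1.02, 4.16], [0.16, 2.05], [-2.73, 2.73]. Speed limits (rad/s): [1.89, 1.89, 2.39, 2.39, 3.01, 3.01, 3.01].

### API

Orientations are given as a rotation vector (axis times angle).
In Python, from plant import manip gives the robot as it stands. The module is installed in compiled form; this text tells all that it offers.
- The arm moves only by the tool play_rows, never from a script. Its argument "series" is a list of rows, each a list of 5 numbers: the closure, from 0 (fully open) to 1 (shut), then the shift along the tool's x, y, z each as a share of 200 mm, from -1 to 1, then the turn about the tool's z as a share of 0.1 rad, from -1 to 1. A call has 1 to 10 rows; each row shifts and turns the commanded pose from where the row before left it, along the tool's axes as they then stand; what a row does not reach is not made up. A row lasts 1/12 s, in which the tool goes at most 41.7 mm and 7.16 degrees, less where a joint would pass 70% of its speed; a pose out of reach is approached as far as the arm can. A call with a number of a shift or a turn outside -1 to 1 is refused whole. A call with a gripper value outside its range is refused whole. The fingers move at their own pace and stop on an object; "newtons" is the grip in N (left out, the last holds). Time passes only in rows, so rows that do not move let the fingers close. It gives the time, the measured TCP pose, the force, the opening and the grip force at its end, in the units of the state.
- manip.get_obs(): the state, without advancing time (a new reading comes with each control period).
- manip.capture(name): name is "scene" or "side" or "wrist"; returns the picture (400x640x3 uint8, blue, green, red); there is no depth.
- manip.camera_info(name): a dict with "fx", "fy", "cx", "cy" (pixels), "cam_to_world" (4x4, takes a point from camera to world coordinates). Camera axes: x right, y down, z forward; pixel columns grow to the right and rows downward; lengths in mm; the calibration is good to about 2 mm. The wrist camera is an equidistant fisheye: a pixel r from the principal point sees the ray r / f radians off the axis. A picture is of the moment at which its call begins: read the wrist's pose just before it. camera_info takes no time and is no camera call; for the wrist camera it gives the pose at the moment of the call.
- manip.sign_off(): hands the job in; it is judged then, once.
Trained networks look in the newest picture that a camera, given by its name, has taken for a name from the list of things; names that differ only in an ending like _2 or _b are one class to them, and where a whole thing is asked for, a point or a joint stands for the part that bears it (a point fixed in the world has none). Each returns a list of dicts, best first, with "p" (0 to 1); they miss things now and then, are a little off and sometimes report something else, mostly with a low value. They report only what shows in the picture. A call takes as long as a camera call. They do not tell look-alikes from the thing itself.
- manip.boxes_of(camera, label): "at" ([x, y, z] in mm, in world coordinates, good to about 4 mm: the middle of the surface that is visible of it).
The state is a dict: "time_s": time; "q": joint angles; "joint_vel": joint speeds; "effort": joint torques, N m; "tcp_pos": TCP position; "ee_rot": TCP orientation; "contact_force": force on the tool from outside, world axes, zero at the start; "torque": the same for the moment, N m; "opening": finger opening in mm; "grip_force": force on a finger pad.
Only numpy, scipy, OpenCV 4.12 (cv2) and the standard library are available. Lean on these libraries where they do the work, as an engineer would, in place of code of your own. Each camera call takes 0.05 s, during which the arm holds its last target. There are 200 camera calls.

## Working session

There is one attempt and no reset: what is moved stays moved. The work goes in short steps, Python scripts to look and compute and a tool call to move; the robot and the scene stay as the last step left them, time stands still between calls to the robot, and variables do not carry over. Pictures are saved under pics/ and viewed, at most 10 in all, crops included, and the job is handed in when it is done.

Besides the shell and the picture viewer there is one more tool, called after "Call:" by a JSON object that holds its "op" and its "data". play_rows: Moves the arm, as the interface text tells. Shift numbers are shares of 200 mm and turn numbers shares of 0.1 rad, none past 1 either way. Its arguments: {"type":"object","properties":{"series":{"type":"array"},"newtons":{"type":"number"}},"required":["series"]}

```bash
mkdir -p pics
cat > h.py <<'E'
import numpy as np, cv2
from scipy.spatial.transform import Rotation as R
from plant import manip as m
np.set_printoptions(precision=3,suppress=True)
def proj(c,p):
    i=m.camera_info(c);T=np.linalg.inv(np.array(i["cam_to_world"]));q=T[:3,:3]@np.array(p,float)+T[:3,3]
    return np.array([i["fx"]*q[0]/q[2]+i["cx"],i["fy"]*q[1]/q[2]+i["cy"]])
def ray(c,u,v):
    i=m.camera_info(c);T=np.array(i["cam_to_world"])
    a,b=(u-i["cx"])/i["fx"],(v-i["cy"])/i["fy"]
    if c=="wrist":
        r=np.hypot(a,b);s=np.sin(r)/max(r,1e-9);d=np.array([a*s,b*s,np.cos(r)])
    else: d=np.array([a,b,1.])
    return T[:3,3],T[:3,:3]@d
def atz(c,u,v,z):
    o,d=ray(c,u,v);return o+d*(z-o[2])/d[2]
E
python3 - <<'E'
from h import *
o=m.get_obs();print(o); print(R.from_rotvec(o["ee_rot"]).as_matrix(), m.tcp_to_grasp)
for c in("scene","side"):
    cv2.imwrite(f"pics/{c}0.png",m.capture(c)); i=m.camera_info(c);print(c,i["fx"],np.array(i["cam_to_world"]))
    for n in("vase","stand","nozzle","valve_grip","board","mat","pot","dish","sander","tin","vial","brush","tub","cup"):
        print(n,[(np.round(d["at"]),round(d["p"],2),np.round(proj(c,d["at"]))) for d in m.boxes_of(c,n)[:3]])
E
```

```text
{'time_s': 0.0, 'q': array([ 1.087,  0.427,  0.074,  1.607, -0.034,  1.111, -0.067]), 'joint_vel': array([-0.001,  0.   , -0.   ,  0.001, -0.001,  0.   , -0.   ]), 'effort': array([  0.001, -93.58 ,   3.667, -45.418,  -0.049,   0.02 ,   0.   ]), 'tcp_pos': array([ 221.014, -637.324,  204.75 ]), 'ee_rot': array([-3.097, -0.522,  0.   ]), 'contact_force': array([-0.143, -0.248, -0.623]), 'torque': array([-0.097,  0.022,  0.009]), 'grip_force': 0.0, 'opening': 93.6359560240893}
[[ 0.945  0.328 -0.   ]
 [ 0.328 -0.945  0.001]
 [-0.    -0.001 -1.   ]] 18.8
scene 515.5977564223633 [[    0.777     0.373    -0.507  1434.597]
 [    0.629    -0.452     0.632 -1137.273]
 [    0.007    -0.81     -0.586  1156.555]
 [    0.        0.        0.        1.   ]]
vase [(array([ 569., -506.,   44.]), 0.95, array([226., 313.])), (array([ 476., -370.,   47.]), 0.91, array([238., 274.])), (array([ 431., -494.,   46.]), 0.86, array([198., 289.]))]
stand [(array([739., -48.,  17.]), 0.78, array([365., 263.]))]
nozzle [(array([636.,  52., 204.]), 0.41, array([360., 193.])), (array([ 562., -374.,   22.]), 0.31
[... 1383 characters left out ...]
]
valve_grip [(array([676., -88.,  82.]), 0.59, array([296., 176.]))]
board [(array([ 463., -290.,    7.]), 0.62, array([392., 195.]))]
mat [(array([442., 308.,   6.]), 0.85, array([249., 327.]))]
pot [(array([ 545., -233.,   37.]), 0.75, array([361., 184.]))]
dish [(array([541., 368.,  22.]), 0.69, array([202., 314.]))]
sander [(array([ 554., -354.,   26.]), 0.58, array([382., 166.]))]
tin [(array([619.,  -6.,  23.]), 0.82, array([290., 214.]))]
vial [(array([410.,  48.,  45.]), 0.59, array([332., 260.]))]
brush [(array([369., -74.,  20.]), 0.57, array([373., 249.]))]
tub [(array([ 702., -339.,   54.]), 0.79, array([345., 142.]))]
cup [(array([696., 334.,  64.]), 0.97, array([173., 259.]))]
```

Run:
```python
import cv2,numpy as np
a=cv2.imread("pics/scene0.png");b=cv2.imread("pics/side0.png")
x=cv2.resize(a[170:340,170:440],(800,504),interpolation=cv2.INTER_CUBIC);cv2.imwrite("pics/sc1.png",x)
x=cv2.resize(b[110:360,150:480],(792,600),interpolation=cv2.INTER_CUBIC);cv2.imwrite("pics/sd1.png",x)
```

```text
(no output)
```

View pics/sc1.png

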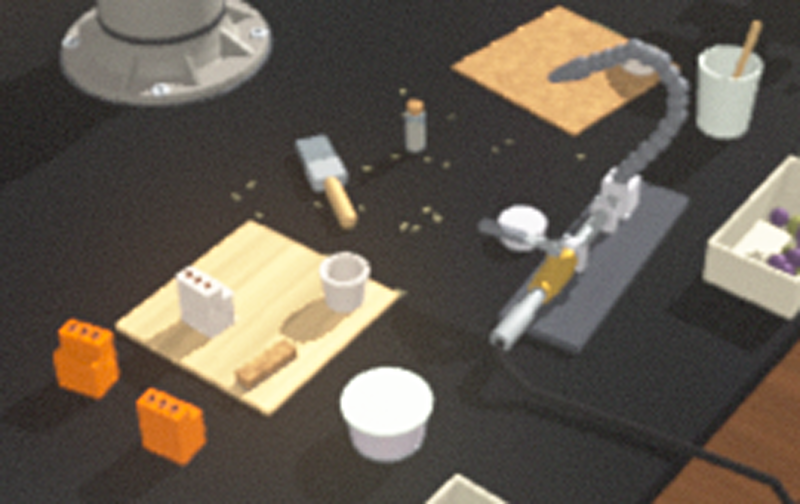

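View pics/sd1.png

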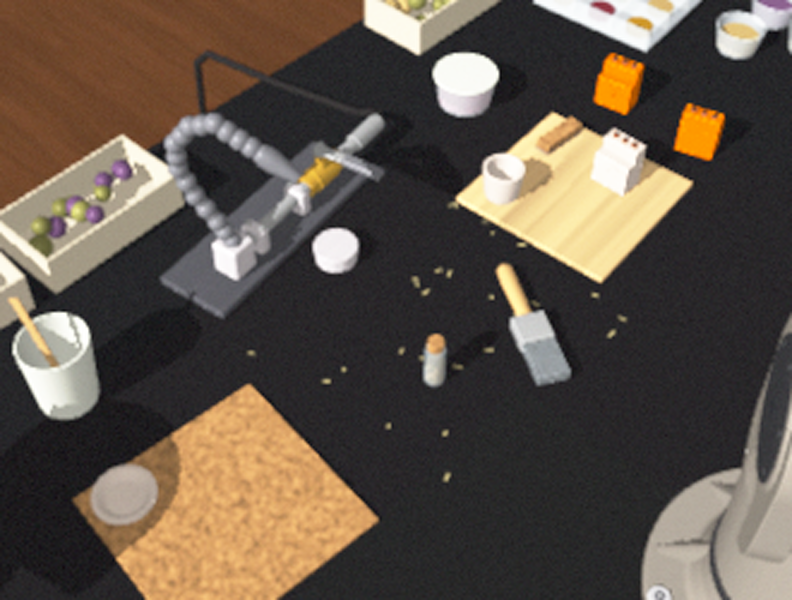

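Call:
{"op": "play_rows", "data": {"series": [[0, 0.154, -0.109, -0.05, 0], [0, 0.154, -0.109, -0.05, 0], [0, 0.154, -0.109, -0.05, 0], [0, 0.154, -0.109, -0.05, 0], [0, 0.154, -0.109, -0.05, 0], [0, 0.154, -0.109, -0.05, 0], [0, 0.154, -0.109, -0.05, 0], [0, 0.154, -0.109, -0.05, 0], [0, 0.154, -0.109, -0.05, 0], [0, 0, 0, 0, 0]]}}

```text
time_s: 2.33
tcp_pos: [424.0, -355.6, 297.7]
ee_rot: [3.095, 0.535, 0.006]
contact_force: [1.4, -0.5, 0.8]
opening: 94.1
grip_force: 0.0
```

```bash
cat >> h.py <<'E'
def st():
    o=m.get_obs();print("t",o["time_s"],"tcp",o["tcp_pos"],"yaw",R.from_rotvec(o["ee_rot"]).as_matrix()[:2,0]@[1,1j],"f",o["contact_force"],"op",o["opening"],"gf",o["grip_force"],"q7",o["q"][6])
    return o
def plan(tgt,x_dir=None):
    """tool-frame shift in mm to tgt (world TCP), and turn about tool z to bring tool x to world angle x_dir"""
    o=m.get_obs();M=R.from_rotvec(o["ee_rot"]).as_matrix();s=M.T@(np.array(tgt)-o["tcp_pos"])
    a=np.arctan2(M[1,0],M[0,0]);print("shift/200:",s/200,"len",np.linalg.norm(s),"yaw",a,"turn(tool z):",None if x_dir is None else -((x_dir-a+np.pi)%(2*np.pi)-np.pi))
E
python3 - <<'E'
from h import *
st();i=m.camera_info("wrist");print(i)
a=m.capture("wrist");cv2.imwrite("pics/w0.png",a)
for n in("vase","pot","sander","board"):print(n,[(np.round(d["at"]),round(d["p"],2)) for d in m.boxes_of("wrist",n)[:3]])
x=cv2.resize(a,(800,500),interpolation=cv2.INTER_CUBIC);cv2.imwrite("pics/w0b.png",x)
E
```

```text
t 2.3333 tcp [ 423.982 -355.561  297.712] yaw (0.9420524963653228+0.33544563641396774j) f [ 1.404 -0.459  0.829] op 94.06285234836774 gf 0.0 q7 -0.661026037273011
{'fx': 309.70691628693146, 'fy': 309.70691628693146, 'cx': 315.8894410872782, 'cy': 201.37704624719166, 'cam_to_world': array([[   0.336,   -0.91 ,   -0.242,  495.677],
       [  -0.942,   -0.325,   -0.087, -330.27 ],
       [   0.001,    0.257,   -0.966,  476.393],
       [   0.   ,    0.   ,    0.   ,    1.   ]])}
vase [(array([ 557., -488.,   45.]), 0.89), (array([ 456., -355.,   68.]), 0.85), (array([ 423., -478.,   51.]), 0.78)]
pot [(array([ 548., -228.,   35.]), 0.68)]
sander [(array([ 558., -363.,   26.]), 0.68), (array([608., -26.,  21.]), 0.21)]
board [(array([ 484., -302.,    8.]), 0.81)]
```

View pics/w0b.png

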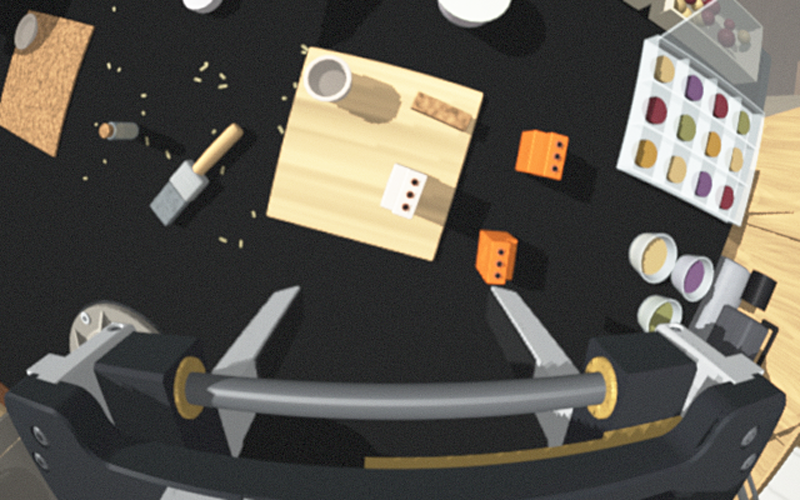

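Run:
```python
import cv2
a=cv2.imread("pics/w0.png");x=cv2.resize(a[115:190,290:380],(720,600),interpolation=cv2.INTER_CUBIC);cv2.imwrite("pics/w0c.png",x)
```

```text
(no output)
```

View pics/w0c.png

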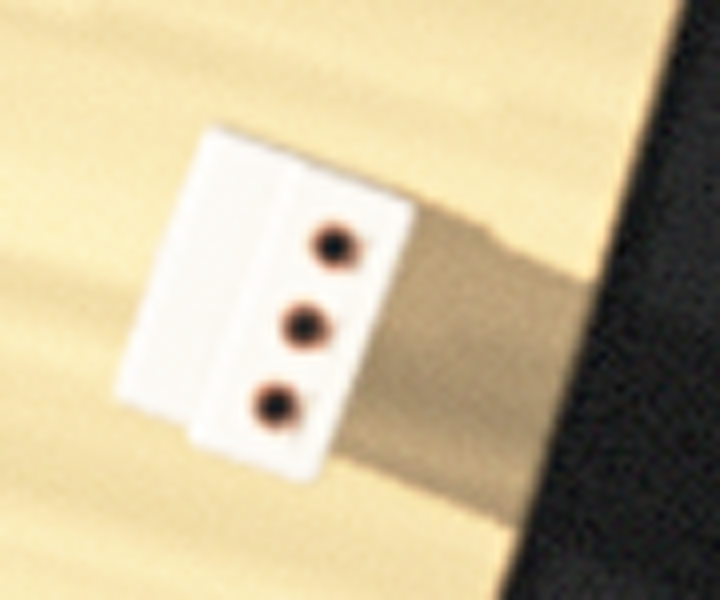

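Run:
```python
from h import *
f=lambda u,v,z:atz("wrist",290+u/8,115+v/8,z)
P=[f(413,205,72),f(310,480,72),f(190,440,72),f(295,150,72),f(210,128,54),f(118,400,54)]
for p in P:print(p)
d=P[0]-P[1];print(np.linalg.norm(d),"ang width dir",np.arctan2(d[1],d[0])); d=P[4]-P[5];print(np.linalg.norm(d),np.arctan2(d[1],d[0]))
print("mid back",(P[0]+P[1])/2,"mid front",(P[4]+P[5])/2, (P[2]+P[3])/2)
plan([560,-90,300])
```

```text
[ 475.622 -378.135   72.   ]
[ 427.313 -377.516   72.   ]
[ 427.154 -356.689   72.   ]
[ 477.68  -357.164   72.   ]
[ 475.923 -343.303   54.   ]
[ 426.873 -343.637   54.   ]
48.31316888672987 ang width dir -0.012824638004123522
49.05172740167761 0.006794669486596079
mid back [ 451.467 -377.826   72.   ] mid front [ 451.398 -343.47    54.   ] [ 452.417 -356.926   72.   ]
shift/200: [ 1.116 -1.057 -0.025] len 307.48165545140023 yaw 0.33194280713492813 turn(tool z): None
```

Call:
{"op": "play_rows", "data": {"series": [[0.3, 0.138, -0.132, 0, 0.42], [0.3, 0.145, -0.127, 0, 0.42], [0.3, 0.15, -0.121, 0, 0.42], [0.3, 0.155, -0.115, 0, 0.42], [0.3, 0.16, -0.109, 0, 0.42], [0.3, 0.164, -0.102, 0, 0.42], [0.3, 0.168, -0.095, 0, 0.42], [0.3, 0.06, -0.1, 0, 0.38], [0.3, 0, 0, 0, 0], [0.3, 0, 0, 0, 0]]}}

```text
time_s: 3.42
tcp_pos: [606.5, -141.9, 294.5]
ee_rot: [-3.141, -0.004, 0.002]
contact_force: [-0.6, -1.2, -0.1]
opening: 65.9
grip_force: 0.0
```

Run:
```python
from h import *
st();a=m.capture("wrist");cv2.imwrite("pics/w1.png",a)
np.save("w1cam.npy",m.camera_info("wrist")["cam_to_world"])
for n in("valve_grip","nozzle","tin"):print(n,[(np.round(d["at"]),round(d["p"],2)) for d in m.boxes_of("wrist",n)[:2]])
x=cv2.resize(a[0:260,120:467],(800,600),interpolation=cv2.INTER_CUBIC);cv2.imwrite("pics/w1b.png",x)
```

```text
t 3.4167 tcp [ 606.541 -141.929  294.543] yaw (0.9999957348250996+0.002569171696777459j) f [-0.606 -1.18  -0.119] op 65.88801398085197 gf 0.0 q7 -1.500544320825496
valve_grip [(array([679., -89.,  82.]), 0.71)]
nozzle [(array([636.,  54., 201.]), 0.79)]
tin [(array([632., -18.,  24.]), 0.71)]
```

View pics/w1b.png

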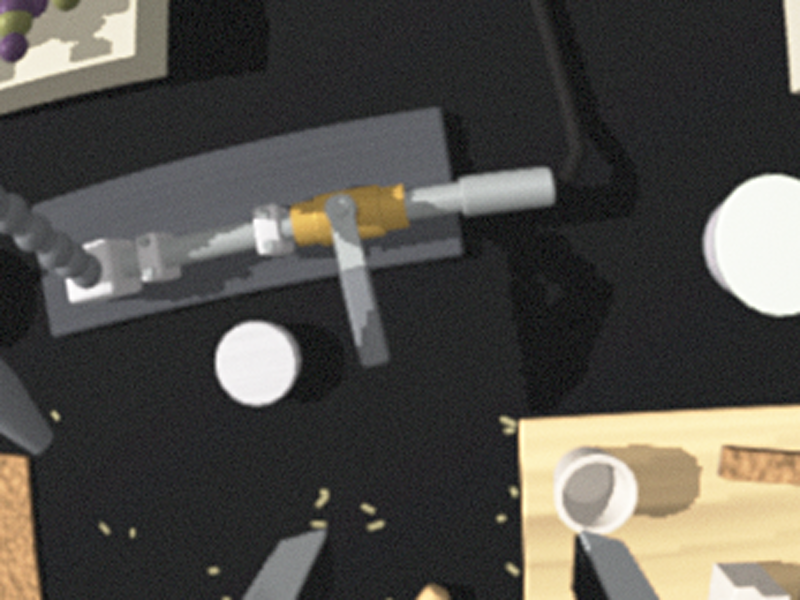

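Run:
```python
from h import *
k=347/800
f=lambda u,v,z:atz("wrist",120+u*k,v*k,z)
S=f(340,208,84);T=f(374,362,81);print("stem",S,"tip",T,np.linalg.norm((T-S)[:2]),"lever ang",np.arctan2(*(T-S)[1::-1]))
A,B,C=f(462,253,12),f(52,334,12),f(441,108,12);print("plate",A,B,C,np.linalg.norm(A-B),np.linalg.norm(A-C));d=B-A;print("plate y ang",np.arctan2(d[1],d[0]))
y=d/np.linalg.norm(d);x=np.array([y[1],-y[0],0]);o=(A+B)/2+50*x;print("stand origin",o,"stem pred",o-85*y)
print("mouth wrist",f(40,437,185))
for c,b in(("scene",(170,170,270/800)),("side",(150,110,330/792))):
    a=cv2.imread(f"pics/{c}0.png");p=proj(c,[636,53,200]).astype(int);print(c,p)
    cv2.imwrite(f"pics/n{c}.png",cv2.resize(a[p[1]-25:p[1]+25,p[0]-33:p[0]+33],(396,300),interpolation=cv2.INTER_CUBIC))
cv2.imwrite("pics/noz.png",np.hstack([cv2.imread("pics/nscene.png"),cv2.imread("pics/nside.png")]))
```

```text
stem [720.732 -83.516  84.   ] tip [ 635.034 -100.896   81.   ] 87.4421952752531 lever ang -2.9415022901320844
plate [ 697.246 -150.536   12.   ] [654.682 143.693  12.   ] [ 793.083 -137.11    12.   ] 297.29120202545994 96.77288365856433
plate y ang 1.7144640854802853
stand origin [725.449   3.737  12.   ] stem pred [737.619 -80.387  12.   ]
mouth wrist [617.562  48.488 185.   ]
scene [360 193]
side [267 176]
```

View pics/noz.png

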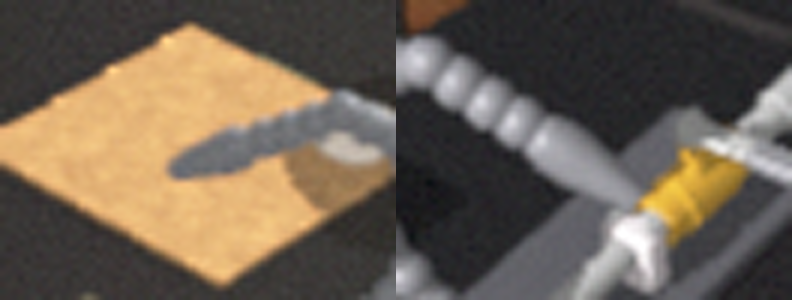

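```bash
cat >> h.py <<'E'
def tri(rays):
    A=np.zeros((3,3));b=np.zeros(3)
    for o,d in rays:
        d=d/np.linalg.norm(d);P=np.eye(3)-np.outer(d,d);A+=P;b+=P@o
    x=np.linalg.solve(A,b);return x,[np.linalg.norm((np.eye(3)-np.outer(d,d)/(d@d))@(x-o)) for o,d in rays]
E
python3 - <<'E'
from h import *
k=347/800
r=[ray("scene",327+174/6,168+169/6),ray("side",234+244/6,151+203/6),ray("wrist",120+42*k,436*k)]
print(tri(r),tri(r[:2]))
b=[ray("scene",327+243/6,168+147/6),ray("side",234+(540-396)/6,151+142/6)]
print("base of cone",tri(b))
plan([662.5,-95.3,60],0.2)
E
```

```text
(array([617.007,  50.193, 181.237]), [np.float64(3.4533946040541412), np.float64(3.292189478187619), np.float64(0.4058391731222682)]) (array([616.777,  50.521, 181.434]), [np.float64(3.3607057961876308), np.float64(3.36070579618762)])
base of cone (array([654.383,  67.766, 203.979]), [np.float64(0.03362361607081213), np.float64(0.03362361607080184)])
shift/200: [ 0.284 -0.243  1.177] len 247.07801752831202 yaw -0.0004121604920840121 turn(tool z): -0.2004121604920841
```

Call:
{"op": "play_rows", "data": {"series": [[0.4, 0.142, -0.122, 0, 0], [0.4, 0.142, -0.122, 0, 0], [0.4, 0, 0, 0.19, -1], [0.4, 0, 0, 0.19, -1], [0.4, 0, 0, 0.19, 0], [0.4, 0, 0, 0.19, 0], [0.4, 0, 0, 0.19, 0], [0.4, 0, 0, 0.13, 0], [0.4, 0, 0, 0.08, 0], [0.4, 0, 0, 0, 0]]}}

```text
time_s: 4.45
tcp_pos: [660.5, -94.3, 59.8]
ee_rot: [-3.125, -0.314, 0.008]
contact_force: [-0.7, -0.8, 0.6]
opening: 56.4
grip_force: 0.0
```

Run:
```python
from h import *
plan([662.5,-95.3,60],0.2);st()
a=m.capture("wrist");np.save("w2cam.npy",m.camera_info("wrist")["cam_to_world"])
cv2.imwrite("pics/w2.png",cv2.resize(a,(800,500)))
```

```text
shift/200: [ 0.009  0.007 -0.001] len 2.2106220979615174 yaw 0.20041069930152464 turn(tool z): 0.00041069930152470846
t 4.45 tcp [660.519 -94.337  59.815] yaw (0.9799713659882393+0.1990690770480361j) f [-0.687 -0.757  0.61 ] op 56.41513920447736 gf 0.0 q7 -1.4715547878085073
```

View pics/w2.png

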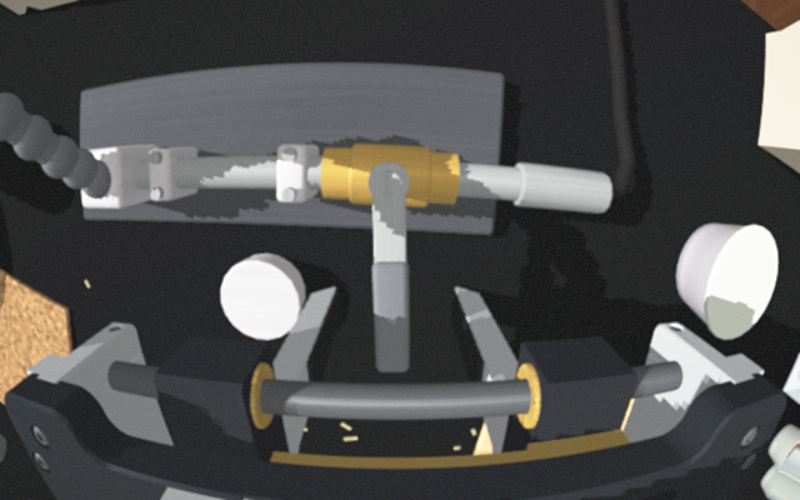

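Call:
{"op": "play_rows", "data": {"series": [[1, 0.009, 0.004, 0, 0], [1, 0, 0, 0, 0], [1, 0, 0, 0, 0], [1, 0, 0, 0, 0], [1, 0, 0, 0, 0], [1, 0, 0, 0, 0], [1, 0, 0, 0, 0]], "newtons": 25}}

```text
time_s: 5.08
tcp_pos: [665.0, -92.9, 63.8]
ee_rot: [-3.125, -0.317, -0.0]
contact_force: [-2.0, 1.1, 5.9]
opening: 15.6
grip_force: 25.0
```

Call:
{"op": "play_rows", "data": {"series": [[1, 0.0015, 0.03, 0, -0.91], [1, 0.0015, 0.03, 0, -0.91], [1, 0.0015, 0.03, 0, -0.91], [1, 0.0015, 0.03, 0, -0.91], [1, 0.0015, 0.03, 0, -0.91], [1, 0.0015, 0.03, 0, -0.91], [1, 0.0015, 0.03, 0, -0.91], [1, 0.0015, 0.03, 0, -0.91], [1, 0, 0, 0, 0], [1, 0, 0, 0, 0]]}}

```text
time_s: 5.92
tcp_pos: [691.6, -129.5, 63.9]
ee_rot: [-2.804, -1.412, -0.005]
contact_force: [2.1, 11.8, 2.1]
opening: 16.8
grip_force: 25.5
```

Run:
```python
from h import *
st()
```

```text
t 5.9167 tcp [ 691.557 -129.532   63.895] yaw (0.5954781759047056+0.8033618901857743j) f [ 2.111 11.824  2.053] op 16.801009258214012 gf 25.47944518737495 q7 -0.7757244116493991
```

Call:
{"op": "play_rows", "data": {"series": [[0.5, 0, 0, 0, 0], [0.5, 0, 0, 0, 0], [0.5, 0, 0, 0, 0], [0.5, 0, 0, -0.2, 0], [0.5, 0, 0, -0.2, 0], [0.5, 0, 0, -0.2, 0], [0.5, 0, 0, -0.2, 0], [0.5, 0, 0, -0.2, 0], [0.5, 0, 0, -0.2, 0], [0.5, 0.026, -0.175, 0, 0]]}}

```text
time_s: 6.75
tcp_pos: [670.7, -112.9, 311.7]
ee_rot: [2.806, 1.396, 0.015]
contact_force: [1.2, -0.1, 0.5]
opening: 47.0
grip_force: 0.0
```

Call:
{"op": "play_rows", "data": {"series": [[0.4, 0.026, -0.175, 0, 0], [0.4, 0.026, -0.175, 0, 0], [0.4, 0.026, -0.175, 0, 0], [0.4, 0.026, -0.175, 0, 0], [0.4, 0.026, -0.175, 0, 1], [0.4, 0, 0, 0, 1], [0.4, 0, 0, 0, 1], [0.4, 0, 0, 0, 1], [0.4, 0, 0, 0, 1], [0.4, 0, 0, 0, 0]]}}

```text
time_s: 7.58
tcp_pos: [540.8, 17.2, 303.7]
ee_rot: [3.071, 0.661, 0.0]
contact_force: [0.6, 0.5, 0.5]
opening: 56.6
grip_force: 0.0
```

Run:
```python
from h import *
st();a=m.capture("wrist");cv2.imwrite("pics/w3.png",a);np.save("w3cam.npy",m.camera_info("wrist")["cam_to_world"])
for z in [[617,50,183],[654,68,204]]:
    i=m.camera_info("wrist");T=np.linalg.inv(np.array(i["cam_to_world"]));q=T[:3,:3]@np.array(z)+T[:3,3];th=np.arctan2(np.hypot(q[0],q[1]),q[2]);u=q[:2]/np.hypot(q[0],q[1])*th*i["fx"];print(u+[i["cx"],i["cy"]])
cv2.imwrite("pics/w3b.png",cv2.resize(a[20:280,160:507],(800,600),interpolation=cv2.INTER_CUBIC))
```

```text
t 7.5833 tcp [540.767  17.179 303.683] yaw (0.9114488780176149+0.41141332585647644j) f [0.557 0.514 0.478] op 56.6333676190004 gf 0.0 q7 -1.376633725811655
[317.604 113.204]
[316.753  67.384]
```

View pics/w3b.png

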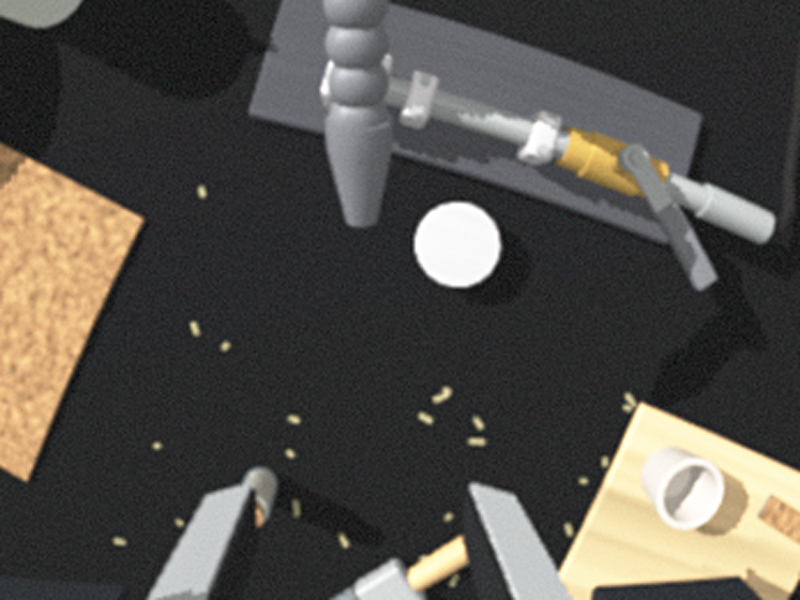

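Run:
```python
from h import *
k=347/800
f=lambda u,v,z:atz("wrist",160+u*k,20+v*k,z)
a=f(361,226,190.6);b=f(358,115,208+11);print(a,b,np.arctan2(*(a-b)[1::-1])+np.pi)
# side-edge method
L=[f(327,130,208),f(390,130,208)];Mo=[f(345,222,185),f(378,222,185)];c1=(L[0]+L[1])/2;c2=(Mo[0]+Mo[1])/2;print(c1,c2,np.arctan2(*(c2-c1)[1::-1])+np.pi, np.linalg.norm(L[0]-L[1]),np.linalg.norm(Mo[0]-Mo[1]))
S=f(633,158,84);T=f(707,283,81);print("stem",S,"tip",T,np.arctan2(*(S-T)[1::-1]), np.linalg.norm(S-T))
A,B=f(665,240,12),f(250,115,12);d=B-A;print("plate",A,B,np.linalg.norm(d),np.arctan2(d[1],d[0])-np.pi/2)
print("mat corner",f(143,218,5),f(28,480,5))
```

```text
[612.318  48.933 190.6  ] [649.164  67.172 219.   ] 0.4596461438184418
[645.572  65.332 208.   ] [613.962  49.449 185.   ] 0.465630277538291 23.77085464007968 13.55713221971945
stem [719.716 -74.242  84.   ] tip [ 677.707 -152.527   81.   ] 1.0782859104605347 88.89434530371958
plate [ 700.048 -143.067   12.   ] [651.494 146.181  12.   ] 293.294488875639 0.16631187483922383
mat corner [560.125 187.48    5.   ] [342.576 205.52    5.   ]
```

Run:
```python
from h import *
W=np.array([[.336,-.91,-.242,495.677],[-.942,-.325,-.087,-330.27],[.001,.257,-.966,476.393],[0,0,0,1]])
def g(u,v,z):
    a,b=(u/1.25-315.889)/309.707,(v/1.25-201.377)/309.707;r=np.hypot(a,b);d=W[:3,:3]@np.array([a*np.sin(r)/r,b*np.sin(r)/r,np.cos(r)]);return W[:3,3]+d*(z-W[2,3])/d[2]
for n,u,v,z in(("b far-left",309,47,8),("b far-right",483,93,8),("b near-right",433,261,8),("b near-left",267,216,8),("brush tip",238,128,10),("brush bot",170,222,10),("pot",328,78,53),("mat c1",94,25,5),("mat c2",55,155,5),("vial",120,130,30)):print(n,g(u,v,z))
```

```text
b far-left [ 586.083 -187.214    8.   ]
b far-right [ 601.422 -406.086    8.   ]
b near-right [ 383.098 -421.993    8.   ]
b near-left [ 368.011 -203.539    8.   ]
brush tip [ 463.921 -133.075   10.   ]
brush bot [314.629 -65.716  10.   ]
pot [ 549.245 -234.157   53.   ]
mat c1 [562.107 184.956   5.   ]
mat c2 [345.188 204.356   5.   ]
vial [419.758  40.662  30.   ]
```

Call:
{"op": "play_rows", "data": {"series": [[0, -0.1185, 0.154, 0, 0], [0, -0.1185, 0.154, 0, 0], [0, -0.1185, 0.154, 0, 0], [0, -0.1185, 0.154, 0, 0], [0, -0.1185, 0.154, 0, 0], [0, -0.1185, 0.154, 0, 0], [0, -0.1185, 0.154, 0, 0], [0, -0.1185, 0.154, 0, 0], [0, -0.1185, 0.154, 0, 0], [0, -0.1185, 0.154, 0, 0]]}}

```text
time_s: 8.47
tcp_pos: [452.7, -363.2, 303.6]
ee_rot: [3.068, 0.676, -0.0]
contact_force: [0.6, -0.4, -0.6]
opening: 93.8
grip_force: 0.0
```

Call:
{"op": "play_rows", "data": {"series": [[0, 0, 0, 0.08, -1], [0, 0, 0, 0.08, -1], [0, 0, 0, 0.08, -1], [0, 0, 0, 0.08, -1], [0, 0, 0, 0.08, -1], [0, 0, 0, 0.08, -1], [0, 0, 0, 0.08, -1], [0, 0, 0, 0.08, -1], [0, 0, 0, 0.08, -1], [0, 0, 0, 0.08, -1]]}}

```text
time_s: 9.3
tcp_pos: [453.5, -361.3, 142.7]
ee_rot: [2.363, 2.07, 0.0]
contact_force: [-0.4, -0.2, -0.8]
opening: 93.9
grip_force: 0.0
```

Run:
```python
from h import *
st();plan([451.5,-361,17.2],np.pi/2)
```

```text
t 9.3 tcp [ 453.546 -361.341  142.724] yaw (0.1316809097838558+0.9912921536429397j) f [-0.384 -0.184 -0.753] op 93.91710972887361 gf 0.0 q7 0.2895535035354149
shift/200: [ 0.    -0.01   0.628] len 125.541390031939 yaw 1.4387318614759423 turn(tool z): -0.13206446531895422
```

Call:
{"op": "play_rows", "data": {"series": [[0, 0, -0.01, 0, -0.66], [0, 0, 0, 0.05, -0.66], [0, 0, 0, 0.15, 0], [0, 0, 0, 0.15, 0], [0, 0, 0, 0.15, 0], [0, 0, 0, 0.1, 0], [0, 0, 0, 0.028, 0], [0, 0, 0, 0, 0]]}}

```text
time_s: 9.97
tcp_pos: [451.0, -360.3, 16.6]
ee_rot: [-2.227, -2.212, 0.0]
contact_force: [-0.3, -0.6, 0.7]
opening: 94.3
grip_force: 0.0
```

Call:
{"op": "play_rows", "data": {"series": [[1, 0, 0, 0, 0], [1, 0, 0, 0, 0], [1, 0, 0, 0, 0], [1, 0, 0, 0, 0], [1, 0, 0, 0, 0], [1, 0, 0, 0, 0], [1, 0, 0, 0, 0]], "newtons": 10}}

```text
time_s: 10.55
tcp_pos: [452.3, -361.0, 18.3]
ee_rot: [2.231, 2.211, 0.001]
contact_force: [1.5, -0.5, 0.6]
opening: 51.2
grip_force: 0.7
```

Call:
{"op": "play_rows", "data": {"series": [[1, 0, 0, -0.06, 0], [1, 0, 0, -0.12, 0], [1, 0, 0, 0, 0], [1, 0, 0, 0, 0]]}}

```text
time_s: 10.88
tcp_pos: [452.2, -361.3, 55.3]
ee_rot: [2.23, 2.21, 0.0]
contact_force: [-0.2, 0.4, -3.6]
opening: 50.0
grip_force: 10.0
```

Run:
```python
from h import *
st();plan([475,-170,60],np.pi/2)
```

```text
t 10.8833 tcp [ 452.198 -361.349   55.346] yaw (0.009208155038088242+0.9999567472802534j) f [-0.24   0.384 -3.621] op 49.96661189897641 gf 9.99468594789505 q7 0.3488373102538838
shift/200: [ 0.958  0.105 -0.024] len 192.7588257813936 yaw 1.5615880337358836 turn(tool z): -0.009208293059012718
```

Call:
{"op": "play_rows", "data": {"series": [[1, 0.06, 0.01, -0.13, 0], [1, 0.18, 0.02, 0, 0], [1, 0.18, 0.02, 0, 0], [1, 0.18, 0.02, 0, 0], [1, 0.18, 0.02, 0, 0], [1, 0.18, 0.015, 0, 0], [1, 0, 0, 0.1, -0.84], [1, 0, 0, 0.14, 0], [1, 0, 0, 0, 0], [1, 0, 0, 0, 0]]}}

```text
time_s: 11.72
tcp_pos: [473.1, -168.7, 31.0]
ee_rot: [-2.135, -2.3, 0.002]
contact_force: [0.1, 0.5, -2.3]
opening: 50.1
grip_force: 10.0
```

Run:
```python
from h import *
st();plan([475,-169,12.5],1.645)
```

```text
t 11.7167 tcp [ 473.124 -168.669   30.997] yaw (-0.07451501287342402+0.9972187149657122j) f [ 0.12   0.544 -2.33 ] op 50.10176410823831 gf 9.994655773043633 q7 0.03180919109592395
shift/200: [-0.002  0.01   0.092] len 18.594781587863103 yaw 1.6453805575145184 turn(tool z): 0.00038055751451837594
```

Call:
{"op": "play_rows", "data": {"series": [[1, 0, 0.01, 0.06, 0], [1, 0, 0, 0.034, 0], [1, 0, 0, 0, 0], [1, -0.02, 0, 0, 0], [1, -0.02, 0, 0, 0], [1, 0, 0, 0, 0]]}}

```text
time_s: 12.22
tcp_pos: [477.3, -178.2, 13.5]
ee_rot: [2.138, 2.301, 0.0]
contact_force: [0.2, -0.5, -2.1]
opening: 49.8
grip_force: 10.0
```

Call:
{"op": "play_rows", "data": {"series": [[1, -0.02, 0, -0.006, 0], [1, -0.02, 0, -0.006, 0], [1, -0.02, 0, -0.006, 0], [1, -0.02, 0, -0.006, 0], [1, 0, 0, 0, 0], [1, 0, 0, 0, 0]]}}

```text
time_s: 12.72
tcp_pos: [478.3, -193.4, 18.0]
ee_rot: [2.137, 2.302, -0.0]
contact_force: [-0.3, -1.0, -2.6]
opening: 50.1
grip_force: 10.0
```

Run:
```python
from h import *
st()
a=m.capture("scene");b=m.capture("side");cv2.imwrite("pics/t1s.png",a);cv2.imwrite("pics/t1d.png",b)
o=m.get_obs()["tcp_pos"];r=[]
for c,x in(("scene",a),("side",b)):
    p=proj(c,o+[0,0,15]).astype(int);print(c,p);r.append(cv2.resize(x[p[1]-25:p[1]+25,p[0]-33:p[0]+33],(396,300),interpolation=cv2.INTER_CUBIC))
cv2.imwrite("pics/t1.png",np.hstack(r))
```

```text
t 12.7167 tcp [ 478.322 -193.364   18.036] yaw (-0.07430225656821737+0.997235709870588j) f [-0.287 -0.96  -2.561] op 50.122893106415695 gf 9.997910857200623 q7 0.061074184511884656
scene [277 249]
side [369 202]
```

View pics/t1.png

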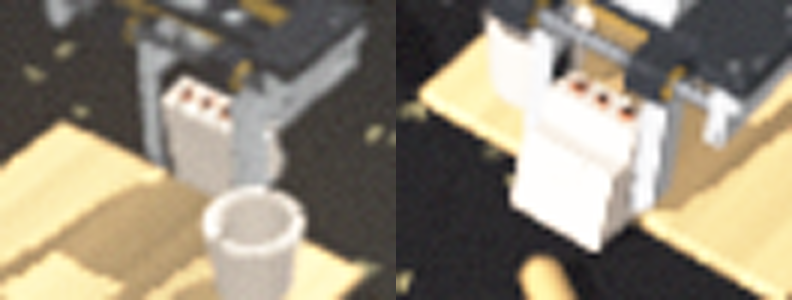

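```bash
cat >> h.py <<'E'
def corners(G,front,th,axis,gz=28):
    """vase corners in world; G=grip point, front=world angle of front, th tilt about axis(vase) so that -axis face..; axis 'f': tip backwards"""
    P=np.array([[-18,25,0],[-18,-25,0],[18,25,0],[18,-25,0],[-18,25,46],[-18,-25,46],[-4,25,64],[-4,-25,64],[18,25,64],[18,-25,64]],float)-[0,0,gz]
    t=R.from_rotvec(np.array(axis)*th).apply(P)
    return R.from_rotvec([0,0,front+np.pi]).apply(t)+G
E
python3 - <<'E'
from h import *
for th in(0,.2,.4,.55):
    c=corners(np.array([477.5,-193.4,18+18.8]),1.645,th,[0,1,0])
    for cam,o,dx in(("side",(336,177),396),("scene",(244,224),0)):
        print(th,cam,[tuple(((proj(cam,p)-o)*6+[dx,0]).astype(int)) for p in c])
E
```

```text
0 side [(np.int64(531), np.int64(184)), (np.int64(615), np.int64(231)), (np.int64(572), np.int64(144)), (np.int64(656), np.int64(190)), (np.int64(537), np.int64(118)), (np.int64(623), np.int64(166)), (np.int64(557), np.int64(76)), (np.int64(644), np.int64(123)), (np.int64(583), np.int64(52)), (np.int64(669), np.int64(98))]
0 scene [(np.int64(255), np.int64(183)), (np.int64(186), np.int64(151)), (np.int64(215), np.int64(218)), (np.int64(146), np.int64(184)), (np.int64(252), np.int64(121)), (np.int64(182), np.int64(88)), (np.int64(235), np.int64(109)), (np.int64(165), np.int64(76)), (np.int64(210), np.int64(130)), (np.int64(139), np.int64(96))]
0.2 side [(np.int64(525), np.int64(184)), (np.int64(609), np.int64(232)), (np.int64(565), np.int64(155)), (np.int64(648), np.int64(201)), (np.int64(543), np.int64(109)), (np.int64(629), np.int64(156)), (np.int64(566), np.int64(68)), (np.int64(652), np.int64(114)), (np.int64(590), np.int64(51)), (np.int64(676), np.int64(96))]
0.2 scene [(np.int64(260), np.int64(173)), (np.int64(191), np.int64(140)), (np.int64(222), np.int64(216)), (np.int64(153),
[... 820 characters left out ...]
t64(156)), (np.int64(126), np.int64(122))]
0.55 side [(np.int64(518), np.int64(179)), (np.int64(603), np.int64(226)), (np.int64(552), np.int64(171)), (np.int64(635), np.int64(217)), (np.int64(553), np.int64(95)), (np.int64(639), np.int64(142)), (np.int64(579), np.int64(59)), (np.int64(666), np.int64(105)), (np.int64(599), np.int64(56)), (np.int64(685), np.int64(101))]
0.55 scene [(np.int64(267), np.int64(154)), (np.int64(198), np.int64(122)), (np.int64(234), np.int64(208)), (np.int64(166), np.int64(175)), (np.int64(238), np.int64(123)), (np.int64(168), np.int64(90)), (np.int64(213), np.int64(132)), (np.int64(143), np.int64(98)), (np.int64(192), np.int64(166)), (np.int64(122), np.int64(132))]
```

```bash
cat > fit.py <<'E'
from h import *
from scipy.optimize import least_squares
G0=np.array([477.5,-193.4,36.8])
obs=[("side",0,515,205),("side",1,602,250),("side",4,525,138),("side",6,548,92),("scene",9,163,97),("scene",7,187,77),("scene",3,170,180)]
O={"side":((336,177),396),"scene":((244,224),0)}
def res(p):
    f=np.array([np.cos(1.645),np.sin(1.645),0]);l=np.array([f[1],-f[0],0])
    c=corners(G0+p[1]*f+p[2]*l+[0,0,p[3]],1.645,p[0],[0,1,0]);r=[]
    for cam,k,u,v in obs:
        o,dx=O[cam];q=(proj(cam,c[k])-o)*6+[dx,0];r+=list((q-[u,v])/6)
    return np.array(r)
s=least_squares(res,[0,0,0,0]);print(s.x,s.fun.round(1))
E
python3 fit.py
python3 - <<'E'
import cv2,numpy as np
b=cv2.imread("pics/t1d.png");g=b[195:225,345:390].astype(int)
hsv=cv2.cvtColor(b[185:225,345:390],cv2.COLOR_BGR2HSV)
m=((hsv[...,2]>170)&(hsv[...,1]<45))
for i,r in enumerate(m):print(185+i,''.join('#' if x else '.' for x in r))
E
```

```text
[ 0.029 11.731  1.759 -5.082] [-0.3 -0.2 -0.9  0.2 -0.7 -0.2 -1.2  0.4 -1.3 -0.2 -1.2 -0.3 -1.1  0.3]
185 ......###########....#...###.................
186 ......###########....#.....##................
187 ......###########............................
188 ......###########............................
189 .......##########...#........................
190 .......##########.##.........................
191 .......#############....#.............##.....
192 ........############...###............####.##
193 .........###############...###..........#####
194 ..........##############...###..##........###
195 ##..........#############.##...#####.......##
196 ..##........################...#####.......##
197 ............#################.######.......##
198 ............########################.......##
199 ............########################......###
200 ............#######################........##
201 ...........########################..........
202 ............#######################..........
203 ...........########################..........
204 ...........########################.........
[... 301 characters left out ...]

211 ...........##################.####...........
212 .............##################..............
213 ..............##############.................
214 ................############.................
215 ..................########...................
216 ....................#####....................
217 .....................####....................
218 .......................##....................
219 .............................................
220 .............................................
221 .............................................
222 .............................................
223 .............................................
224 .............................................
```

Call:
{"op": "play_rows", "data": {"series": [[1, 0, 0, 0.011, 0], [1, 0, 0, 0.011, 0], [0.3, 0, 0, 0, 0], [0.3, 0, 0, 0, 0], [0.3, 0, 0, 0, 0], [0.3, 0.04, 0, -0.06, 0], [0.3, 0.04, 0, -0.06, 0], [0.3, 0, 0, 0, 0], [0.3, 0, 0, 0, 0]]}}

```text
time_s: 13.57
tcp_pos: [477.9, -176.4, 38.9]
ee_rot: [2.134, 2.303, 0.001]
contact_force: [-0.2, -0.1, 0.1]
opening: 66.0
grip_force: 0.0
```

```bash
cat > look.py <<'E'
from h import *
from scipy.optimize import minimize
def white(img):
    h=cv2.cvtColor(img,cv2.COLOR_BGR2HSV);return (h[...,2]>170)&(h[...,1]<45)
def silh(cam,c,shape,S=4):
    q=np.array([proj(cam,p) for p in c],np.float32);z=np.zeros((shape[0]*1,shape[1]*1),np.uint8)
    cv2.fillConvexPoly(z,np.round(cv2.convexHull(q)*16).astype(np.int32),255,cv2.LINE_AA,4);return z/255.
E
python3 - <<'E'
from look import *
st();b=m.capture("side");cv2.imwrite("pics/r1d.png",b)
w=white(b)[185:225,340:395]
for i,r in enumerate(w):print(185+i,''.join('#' if x else '.' for x in r))
for p in corners(np.array([478.5,-177.3,28]),1.645,0,[0,1,0]):print(proj("side",p).round(1),end=' ')
E
```

```text
t 13.5667 tcp [ 477.901 -176.403   38.907] yaw (-0.07602945961778261+0.9971050452619903j) f [-0.223 -0.089  0.057] op 65.95199528763665 gf 0.0 q7 0.051320334373488444
185 ...........######...#######.....#......................
186 ...........#####...########............................
187 ...........#####...#######.............................
188 ...........#####...#######.............................
189 ............####...#######....................#........
190 ............####...#######.................#.####......
191 ............####...######..................#######....#
192 ............####...######...................#######..#.
193 ..#.........####...######............##......######.#..
194 ...#........####...####...###.......#####....#######...
195 .....##.....####...####...##.##.....#####....###..#....
196 ......###...###....########..####...#####....###.#.....
197 ............###....########...###...####.....####......
198 ............###....############....#####......##.......
199 ............###...#############....#####...............
200 ..................###########
[... 906 characters left out ...]
....................
216 ....................############.......................
217 .....................##########........................
218 .......................#######.........................
219 .........................#####.........................
220 ..........................###..........................
221 .......................................................
222 .......................................................
223 ......................................................#
224 .......................................................
[354.6 212.5] [368.5 220.5] [361.6 205.8] [375.5 213.5] [355.6 201.6] [369.9 209.6] [358.9 194.6] [373.3 202.5] [363.3 190.5] [377.6 198.2]
```

Call:
{"op": "play_rows", "data": {"series": [[1, -0.004, 0, 0, 0], [1, 0, 0, 0, 0], [1, 0, 0, 0, 0], [1, 0, 0, 0, 0], [1, 0, 0, 0, 0], [1, 0, 0, -0.015, 0], [1, 0, 0, 0, 0]], "newtons": 12}}

```text
time_s: 14.2
tcp_pos: [477.1, -177.6, 40.7]
ee_rot: [-2.137, -2.303, -0.0]
contact_force: [0.5, 0.2, -2.7]
opening: 50.1
grip_force: 12.0
```

Call:
{"op": "play_rows", "data": {"series": [[1, -0.02, 0, -0.001, 0], [1, -0.02, 0, -0.001, 0], [1, -0.02, 0, -0.001, 0], [1, -0.02, 0, -0.001, 0], [1, -0.02, 0, -0.001, 0], [1, -0.02, 0, -0.001, 0], [1, -0.005, 0, 0, 0], [1, 0, 0, 0, 0]]}}

```text
time_s: 14.87
tcp_pos: [478.9, -203.2, 41.6]
ee_rot: [-2.137, -2.302, 0.0]
contact_force: [-0.3, 0.8, -2.6]
opening: 50.2
grip_force: 12.0
```

```bash
cat >> look.py <<'E'
def tiltfit(front,axis,gz,G=None,cams=("side",),n=0):
    """fit tilt & in-grip slips by silhouette overlap"""
    o=m.get_obs()
    if G is None:G=o["tcp_pos"]+[0,0,18.8]
    W={}
    for c in cams:
        im=m.capture(c);cv2.imwrite(f"pics/f{o['time_s']:.2f}{c}.png",im);W[c]=white(im)
    a=R.from_rotvec([0,0,front+np.pi]).apply(np.cross([0,0,1],axis)) # horizontal tip direction
    def cost(p):
        s=0
        for c,w in W.items():
            z=silh(c,corners(G+a*p[1]+[0,0,p[2]],front,p[0],axis,gz),w.shape)
            q=cv2.dilate((z>0).astype(np.uint8),np.ones((5,5)))>0
            s+=(z*(~w)).sum()+0.7*((1-z)*w*q).sum()
        return s+0.05*(p[1]**2+p[2]**2)
    best=min((minimize(cost,[t,0,d],method="Nelder-Mead",options=dict(initial_simplex=[[t,0,d],[t+.15,0,d],[t,6,d],[t,0,d+5]])) for t in(0,.25,.5) for d in(0,)),key=lambda r:r.fun)
    print("tilt",best.x[0],"slip tip-dir",best.x[1],"slip z",best.x[2],"cost",best.fun);return best
E
python3 - <<'E'
from look import *
st();tiltfit(1.645,[0,1,0],57.7)
tiltfit(1.645,[0,1,0],57.7,cams=("side","scene"))
E
```

```text
t 14.8667 tcp [ 478.878 -203.164   41.618] yaw (-0.07423856717705321+0.997240507220573j) f [-0.286  0.761 -2.64 ] op 50.15345795758775 gf 11.999146454036236 q7 0.1054429731726392Traceback (most recent call last):
  File "<stdin>", line 2, in <module>
  File "look.py", line 23, in tiltfit
    best=min((minimize(cost,[t,0,d],method="Nelder-Mead",options=dict(initial_simplex=[[t,0,d],[t+.15,0,d],[t,6,d],[t,0,d+5]])) for t in(0,.25,.5) for d in(0,)),key=lambda r:r.fun)
  File "look.py", line 23, in <genexpr>
    best=min((minimize(cost,[t,0,d],method="Nelder-Mead",options=dict(initial_simplex=[[t,0,d],[t+.15,0,d],[t,6,d],[t,0,d+5]])) for t in(0,.25,.5) for d in(0,)),key=lambda r:r.fun)
              ~~~~~~~~^^^^^^^^^^^^^^^^^^^^^^^^^^^^^^^^^^^^^^^^^^^^^^^^^^^^^^^^^^^^^^^^^^^^^^^^^^^^^^^^^^^^^^^^^^^^^^^^^^^^^^^^^
    res = _minimize_neldermead(fun, x0, args, callback, bounds=bounds,
                               **options)
    fxr = func(xr)
    fx = function(np.copy(x), *(wrapper_args + args))
  File "look.py", line 19, in cost
    z=silh(c,corners(G+a*p[1]+[0,0,p[2]],front,p[0],axis,gz),w.shape)
  File "look.py", line 6, in silh
    q=np.array([proj(cam,p) for p in c],np.float32);z=np.zeros((shape[0]*1,shape[1]*1),np.uint8)
                ~~~~^^^^^^^
  File "h.py", line 6, in proj
    i=m.camera_info(c);T=np.linalg.inv(np.array(i["cam_to_world"]));q=T[:3,:3]@np.array(p,float)+T[:3,3]
ValueError: time passes only in moves, steps and waits
```

```bash
sed -i 's/^def proj(c,p):/CI={}\ndef cinf(c):\n    if c=="wrist":return m.camera_info(c)\n    if c not in CI:CI[c]=m.camera_info(c)\n    return CI[c]\ndef proj(c,p):/; s/i=m.camera_info(c);/i=cinf(c);/' h.py
python3 - <<'E'
from look import *
st();tiltfit(1.645,[0,1,0],57.7)
b=tiltfit(1.645,[0,1,0],57.7,cams=("side","scene"))
im=cv2.imread(__import__("glob").glob("pics/f14.9*side.png")[-1]);w=white(im)[185:230,340:395]
for i,r in enumerate(w):print(185+i,''.join('#' if x else '.' for x in r))
E
```

```text
t 14.9167 tcp [ 478.891 -203.028   41.639] yaw (-0.07452821859009567+0.9972188813365745j) f [-0.241 -0.901 -2.189] op 49.726249006629196 gf 11.999009884893894 q7 0.10523437325353012
tilt 0.8297027397303202 slip tip-dir 0.1798040116108891 slip z -3.3222670530879537 cost 88.13662664763321
tilt 0.8275239904513322 slip tip-dir -2.3221738809614174 slip z -6.809820692550345 cost 211.8075231561798
185 ...........#############.........................######
186 ...........#############................###.......#####
187 ...........#############................####.......####
188 ...........#############................####.......###.
189 ...........################............#####.......###.
190 ............################...........#####.#.....###.
191 ............##################.........#####.......###.
192 .............###################.......####.........##.
193 ..#...........###################......####............
194 ...#...........####################....####............
195 .....##.............#################.#####............
196 ......###..........#######################
[... 1293 characters left out ...]
........................................
219 .......................................................
220 .......................................................
221 .......................................................
222 .......................................................
223 ......................................................#
224 .......................................................
225 .......................................................
226 .......................................................
227 .......................................................
228 .......................................................
229 .......................................................
```

Run:
```python
from look import *
import glob
im={c:white(cv2.imread(sorted(glob.glob(f"pics/f14.9*{c}.png"))[-1])) for c in("side","scene")}
G=m.get_obs()["tcp_pos"]+[0,0,18.8]
for th in(0,.2,.4,.5,.6,.8):
    print(th,[tuple(proj("side",p).round(1).tolist()) for p in corners(G,1.645,th,[0,1,0],57.7)][:8])
# edge-based fit: only lower front part in side view
w=im["side"]
f=np.array([np.cos(1.645),np.sin(1.645),0])
for th in np.arange(0,.81,.1):
    best=None
    for s in range(-12,13,2):
        for dz in range(-10,11,2):
            z=silh("side",corners(G+f*s+[0,0,dz],1.645,th,[0,1,0],57.7),w.shape)
            sub=np.s_[200:225,340:395];e=np.abs(z[sub]-w[sub]).sum()
            if best is None or e<best[0]:best=(round(e,1),s,dz)
    print(round(th,1),best)
```

```text
0 [(360.0, 207.3), (373.9, 215.1), (366.9, 200.6), (380.7, 208.2), (361.2, 196.4), (375.4, 204.2), (364.4, 189.4), (378.8, 197.1)]
0.2 [(358.0, 208.3), (372.0, 216.1), (364.6, 203.4), (378.4, 211.0), (360.9, 195.8), (375.2, 203.6), (364.7, 189.0), (379.1, 196.7)]
0.4 [(356.2, 208.5), (370.2, 216.5), (362.3, 205.6), (376.2, 213.3), (360.8, 195.0), (375.1, 202.9), (365.0, 188.6), (379.4, 196.3)]
0.5 [(355.4, 208.4), (369.5, 216.4), (361.2, 206.5), (375.1, 214.3), (360.8, 194.6), (375.1, 202.4), (365.1, 188.5), (379.5, 196.1)]
0.6 [(354.7, 208.1), (368.8, 216.1), (360.1, 207.2), (374.0, 215.0), (360.8, 194.1), (375.2, 201.9), (365.3, 188.3), (379.6, 196.0)]
0.8 [(353.6, 206.9), (367.9, 215.0), (358.0, 208.2), (372.0, 216.1), (361.0, 192.9), (375.4, 200.7), (365.6, 188.1), (379.9, 195.8)]
0.0 (np.float64(71.1), 12, 0)
0.1 (np.float64(55.3), 12, 6)
0.2 (np.float64(42.1), 12, 8)
0.3 (np.float64(39.6), 10, 10)
0.4 (np.float64(38.6), 8, 8)
0.5 (np.float64(39.3), 4, 6)
0.6 (np.float64(39.8), 2, 2)
0.7 (np.float64(40.3), 0, 0)
0.8 (np.float64(42.6), -2, -4)
```

Call:
{"op": "play_rows", "data": {"series": [[1, 0, 0, -0.08, 0], [1, 0, 0, -0.16, 0], [1, 0, 0, -0.16, 0], [1, 0, 0, -0.16, 0], [1, 0.08, 0.02, -0.1, 0], [1, 0.16, 0.045, 0, 0], [1, 0.18, 0.05, 0, 0], [1, 0.18, 0.05, 0, 0], [1, 0.18, 0.05, 0, 0], [1, 0.18, 0.05, 0, 0.9]], "newtons": 20}}

```text
time_s: 15.9
tcp_pos: [517.4, -5.7, 173.9]
ee_rot: [2.236, 2.206, 0.0]
contact_force: [1.9, -0.6, -3.0]
opening: 49.4
grip_force: 20.0
```

Call:
{"op": "play_rows", "data": {"series": [[1, 0, 0, 0, 1], [1, 0, 0, 0, 1], [1, 0, 0, 0, 1], [1, 0, 0, 0, 1], [1, 0, 0, 0, 1], [1, 0, 0, 0, 1], [1, 0, 0, 0, 1], [1, 0, 0, 0, 1], [1, 0, 0, 0, 1], [1, 0, 0, 0, 1]]}}

```text
time_s: 16.73
tcp_pos: [517.3, -7.2, 173.7]
ee_rot: [3.023, 0.855, -0.0]
contact_force: [0.3, 0.6, -1.6]
opening: 49.8
grip_force: 20.0
```

Run:
```python
from look import *
st();plan([573.8,29.3,172.8],0.46)
a=m.capture("wrist");cv2.imwrite("pics/w5.png",a)
G=m.get_obs()["tcp_pos"]+[0,0,18.8]
b=m.capture("side");c=m.capture("scene");cv2.imwrite("pics/b1d.png",b);cv2.imwrite("pics/b1s.png",c)
pd=proj("side",G).astype(int);ps=proj("scene",G).astype(int);print(pd,ps)
for th in(.3,.45,.6):print(th,[tuple(proj("side",p).round(1).tolist()) for p in corners(G,.46,th,[0,1,0],57.7)],[tuple(proj("scene",p).round(1).tolist()) for p in corners(G,.46,th,[0,1,0],57.7)])
cv2.imwrite("pics/b1.png",np.hstack([cv2.resize(x[p[1]-20:p[1]+30,p[0]-33:p[0]+33],(396,300),interpolation=cv2.INTER_CUBIC) for x,p in((b,pd),(c,ps))]))
```

```text
t 16.7333 tcp [517.337  -7.237 173.712] yaw (0.8520047166027593+0.5235340942030359j) f [ 0.318  0.556 -1.623] op 49.78241669381086 gf 19.99501146376133 q7 -1.2421074051186276
shift/200: [ 0.336 -0.008  0.005] len 67.2597026988273 yaw 0.5509936692563719 turn(tool z): 0.09099366925637176
[316 188] [321 190]
0.3 [(306.9, 193.3), (301.1, 206.3), (319.3, 198.9), (313.7, 212.0), (311.8, 182.3), (305.9, 195.3), (318.8, 180.1), (313.0, 193.2), (326.7, 183.6), (321.1, 196.8)] [(329.5, 208.0), (332.5, 199.8), (319.6, 209.2), (322.8, 201.1), (325.7, 196.7), (328.8, 188.7), (320.2, 192.8), (323.5, 184.9), (314.1, 193.6), (317.5, 185.7)]
0.45 [(304.4, 191.3), (298.4, 204.2), (316.0, 198.0), (310.4, 211.1), (311.6, 181.4), (305.7, 194.4), (319.2, 180.1), (313.5, 193.2), (326.6, 184.4), (321.1, 197.6)] [(331.5, 206.9), (334.5, 198.7), (322.2, 209.4), (325.3, 201.3), (325.9, 196.0), (329.0, 188.0), (319.9, 192.7), (323.2, 184.8), (314.2, 194.3), (317.6, 186.4)]
0.6 [(302.1, 189.0), (296.1, 201.9), (312.9, 196.8), (307.2, 209.8), (311.5, 180.5), (305.6, 193.5), (319.7, 180.2), (313.9, 193.3), (326.4, 185.2), (320.8, 198.4)] [(333.3, 205.5), (336.3, 197.4), (324.7, 209.3), (327.8, 201.1), (325.9, 195.2), (329.1, 187.2), (319.6, 192.6), (322.9, 184.7), (314.3, 195.0), (317.7, 187.1)]
```

Run:
```python
import cv2
g=cv2.cvtColor(cv2.imread("pics/b1d.png"),cv2.COLOR_BGR2GRAY)[176:218,290:335]
for i,r in enumerate(g):print(176+i,''.join(' .:-=+*#%@'[min(9,int(x)//26)] for x in r))
g=cv2.cvtColor(cv2.imread("pics/b1s.png"),cv2.COLOR_BGR2GRAY)[180:216,305:345]
for i,r in enumerate(g):print(180+i,''.join(' .:-=+*#%@'[min(9,int(x)//26)] for x in r))
```

```text
176 ++====::::::::::::::::::-=-::--::::::........
177 ====**-:::::::::::::::::---::::::::::....... 
178 ++==#@%#**---:::::::::::::::::-::::::........
179 ++=-#@@@@%%%%%#++---::::::::::-:::::... ...  
180 +=-:+%@@@@@@@@@%%%%%#*+=--:::::::.--......  .
181 =-::-#@@#*#%@@@@@@@@@@%%%%%#+==-=++-...... ..
182 =-::-#@@*=*%@@@@@@@@@@@@@@@@%%%%%%*-........ 
183 -::::#@@%#%@@@@@@@@@@@@@@@@@@@@@@@*-..... ...
184 :::::#@@@%@@@@@@@@@@@@@@@@@@%##%@@*:.........
185 :::::+%@@@@@@@@@@@@@@@@@@@@@%+=#@@*:.........
186 :::::=+####%%%@@@@@@@@@@@@@@@%#%@@#:.........
187 ::::--=-----=+#@@@@@@@@@@@@@@@%@@@#:....... .
188 ::---=--:....:*@@@@@@@@@@@@@@@%@@@*:.........
189 :-===--:.....=%@@@@@@@@@@@@@%%%@@%+..........
190 :-==--::....-#@@@@@@@@@@@@@@*##**+-..........
191 -==--:.....:*@@@@@@@@@@@@@@@+**=.............
192 ==--::.....:#@@@@@@@@@@@@@@@***-.............
193 =-:::......=%@@@@@@@@@@@@@@@**+:.............
194 -::.......:*@@@@@@@@@@@@@@@@**=..............
195 -:........:#@@@@@@@@@@@@@@@@**-..............
196 :.........=%@@@@@@@@@@@@@@@@*+...............
197 :........:*@@@@@@@@@@@@@@@@@+-...............

[... 1919 characters left out ...]
+***#######@@@@@*+*######
201 =-::::::.::::::-*#########%@@@%=-=*#####
202 ::.::.::::::::::+*#########@@@%-.:-+*###
203 :::-=--:.:::::::-*#########@@@%-.::-=+*#
204 ::-+***=:::::::::=*########%@@#::::::-=+
205 ::=*###+:::::::::=*#########@%+::::::.:-
206 .:-+***=:::.:::::-*#########%*-:::::::::
207 :-==+++=-:::::::::=*######**+=::::::::::
208 -=+++++*=:::::::::-*##*++==--:::::::::::
209 :-=+++++-::::::::-:=++=--:::::::::::::::
210 :-=+++++-:..:::::::::::::::::.::::::::::
211 ::=+++++-:::::::::::::::::::::::::::::::
212 :-=+++++=:::::::::::::::::::::::::::::::
213 :-=+++++=:::::::::::::::::::::::::::::::
214 :-=+++++=:.:::::::::::::::::::::::::::::
215 ::=+++++=::::::::::::::::::::::::::::.::
```

Call:
{"op": "play_rows", "data": {"series": [[1, 0, 0, 0, 0.91], [1, 0.1, -0.038, 0.005, 0], [1, 0.1, 0, 0, 0], [1, 0.07, 0, 0, 0], [1, 0.044, 0, 0, 0], [1, 0.02, 0, 0, 0], [1, 0, 0, 0, 0], [1, 0, 0, 0, 0], [1, 0, 0, 0, 0], [1, 0, 0, 0, 0]]}}

```text
time_s: 17.72
tcp_pos: [573.3, 29.0, 172.8]
ee_rot: [3.057, 0.723, -0.0]
contact_force: [0.4, 0.2, -3.4]
opening: 49.7
grip_force: 20.0
```

```bash
cat > chk.py <<'E'
from h import *
N=np.array([615.5,50,185]);X=np.array([-.896*.866,-.444*.866,-.5]);Y=np.cross([0,0,1],X);Y/=np.linalg.norm(Y);Z=np.cross(X,Y)
def face(off,th,gz,toolz=0):
    """off: half-depth ahead of G; face origin from tcp, tool-x (or -x) toward nozzle"""
    o=m.get_obs();M=R.from_rotvec(o["ee_rot"]).as_matrix();f=M[:,0]*np.sign(M[:,0]@-X);z=30-gz
    n=f*np.cos(th)+np.array([0,0,np.sin(th)])
    p=o["tcp_pos"]+[0,0,18.8]+f*(off*np.cos(th)-z*np.sin(th))+np.array([0,0,off*np.sin(th)+z*np.cos(th)])
    d=p-N;print("face in nozzle",d@X,d@Y,d@Z,"ang",np.arccos(abs(n@X)))
E
python3 - <<'E'
from chk import *
st();face(18,.45,57.7)
a=m.capture("wrist");cv2.imwrite("pics/w6.png",a)
b=m.capture("side");c=m.capture("scene");cv2.imwrite("pics/b2d.png",b);cv2.imwrite("pics/b2s.png",c)
P=[]
for x,k in((b,"side"),(c,"scene")):
    p=proj(k,[595,40,180]).astype(int);print(k,p);P.append(cv2.resize(x[p[1]-25:p[1]+25,p[0]-33:p[0]+33],(396,300),interpolation=cv2.INTER_CUBIC))
cv2.imwrite("pics/b2.png",np.hstack(P))
E
```

```text
t 17.7167 tcp [573.32   29.006 172.84 ] yaw (0.8940066760577839+0.44805362449996444j) f [ 0.434  0.234 -3.38 ] op 49.7461571088275 gf 19.99910607933998 q7 -1.4100922717062858
face in nozzle 21.570303862945817 -0.04556503684844534 0.3574279681818972 ang 0.07495122821700652
side [282 187]
scene [347 195]
```

View pics/b2.png

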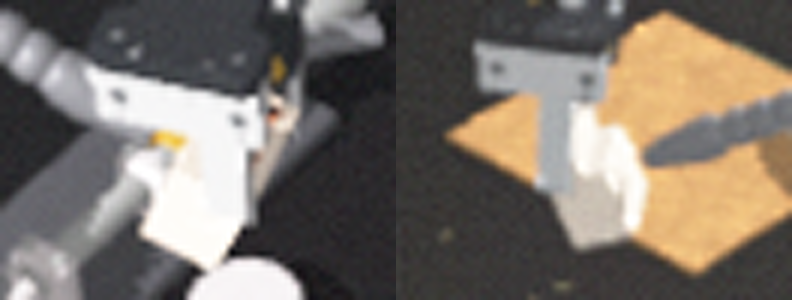

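Call:
{"op": "play_rows", "data": {"series": [[1, 0, 0, 0, 0], [1, 0, 0, 0, 0], [1, 0, 0, 0, 0], [1, 0, 0, 0, 0], [1, 0, 0, 0, 0], [1, 0, 0, 0, 0], [1, 0, 0, 0, 0], [1, -0.1, 0, 0, 0], [1, -0.15, 0, 0, 0], [1, -0.1, 0, 0, 0]]}}

```text
time_s: 18.7
tcp_pos: [509.4, -2.6, 172.3]
ee_rot: [-3.057, -0.723, 0.002]
contact_force: [1.0, -0.6, -2.1]
opening: 50.1
grip_force: 20.0
```

Call:
{"op": "play_rows", "data": {"series": [[1, 0, 0, 0, -1], [1, 0, 0, 0, -1], [1, 0, 0, 0, -1], [1, 0, 0, 0, -1], [1, 0, 0, 0, -1], [1, 0, 0, 0, -1], [1, 0, 0, 0, -1], [1, 0, 0, 0, -1], [1, 0, 0, 0, -1], [1, 0, 0, 0, -1]]}}

```text
time_s: 19.53
tcp_pos: [511.3, -1.8, 172.8]
ee_rot: [2.331, 2.106, 0.0]
contact_force: [-0.0, -0.8, -1.6]
opening: 50.0
grip_force: 20.0
```

Run:
```python
from h import *
st();plan([478.9,-202,75],1.645)
```

```text
t 19.5333 tcp [511.254  -1.839 172.78 ] yaw (0.10098339202358977+0.9948881091852767j) f [-0.044 -0.813 -1.572] op 49.967766857330005 gf 19.997338503599167 q7 -0.3720470625944978
shift/200: [-1.012 -0.06   0.489] len 225.1042190553481 yaw 1.469640509968707 turn(tool z): -0.17535949003129314
```

Call:
{"op": "play_rows", "data": {"series": [[1, 0, 0, 0, -0.877], [1, 0, 0, 0, -0.877], [1, -0.141, -0.034, 0.07, 0], [1, -0.141, -0.034, 0.07, 0], [1, -0.141, -0.034, 0.07, 0], [1, -0.141, -0.034, 0.07, 0], [1, -0.141, -0.034, 0.07, 0], [1, -0.141, -0.034, 0.07, 0], [1, -0.14, -0.034, 0.07, 0], [1, 0, 0, 0, 0]]}}

```text
time_s: 20.37
tcp_pos: [474.6, -207.1, 72.3]
ee_rot: [-2.148, -2.289, 0.004]
contact_force: [-0.9, -1.1, -2.8]
opening: 49.7
grip_force: 20.0
```

Call:
{"op": "play_rows", "data": {"series": [[1, 0, 0, 0.08, 0], [1, 0, 0, 0.06, 0], [1, 0, 0, 0.02, 0], [1, 0, 0, 0.01, 0], [1, 0, 0, 0, 0], [1, 0, 0, 0, 0]]}}

```text
time_s: 20.87
tcp_pos: [477.8, -201.6, 41.1]
ee_rot: [2.142, 2.298, 0.0]
contact_force: [0.8, -0.5, -2.2]
opening: 49.9
grip_force: 20.0
```

Run:
```python
from h import *
st();plan([478.9,-202,38.6],1.645)
```

```text
t 20.8667 tcp [ 477.768 -201.586   41.102] yaw (-0.06994993471961715+0.9975504956176499j) f [ 0.821 -0.477 -2.226] op 49.89047004336144 gf 19.99912954866886 q7 0.08886634869382194
shift/200: [-0.002  0.005  0.013] len 2.7775569396358115 yaw 1.6408034321156915 turn(tool z): -0.004196567884308777
```

Call:
{"op": "play_rows", "data": {"series": [[1, 0, 0, 0.008, 0], [1, 0, 0, 0.005, 0], [1, 0, 0, 0.003, 0], [1, 0, 0, 0, 0]]}}

```text
time_s: 21.2
tcp_pos: [477.8, -202.0, 38.2]
ee_rot: [2.143, 2.296, 0.0]
contact_force: [-2.6, 0.4, 7.7]
opening: 49.7
grip_force: 20.0
```

Call:
{"op": "play_rows", "data": {"series": [[0.4, 0, 0, 0, 0], [0.4, 0, 0, 0, 0], [0.4, 0, 0, 0, 0], [0.4, 0, 0, 0, 0], [0.4, 0, 0, 0, 0], [0.4, 0, 0, 0, 0]]}}

```text
time_s: 21.7
tcp_pos: [477.4, -201.9, 37.5]
ee_rot: [-2.143, -2.297, -0.0]
contact_force: [-0.1, -0.2, 0.4]
opening: 56.4
grip_force: 0.0
```

```bash
cat > txt.py <<'E'
from h import *
def txt(cam,u0,u1,v0,v1):
    b=m.capture(cam);g=cv2.cvtColor(b,cv2.COLOR_BGR2GRAY)[v0:v1,u0:u1]
    for i,r in enumerate(g):print(v0+i,''.join(' .:-=+*#%@'[min(9,int(x)//26)] for x in r))
E
python3 - <<'E'
from txt import *
st();txt("side",340,395,183,226)
for y in(-177.3,-173):print([tuple(proj("side",p).round(1).tolist()) for p in corners(np.array([478.5,y,28]),1.645,0,[0,1,0])])
E
```

```text
t 21.7 tcp [ 477.361 -201.866   37.451] yaw (-0.06928075071398634+0.9975971989895803j) f [-0.071 -0.21   0.381] op 56.369803264675134 gf 0.0 q7 0.08522485127584938
183   ......:+%@@@@%#**%@@@#..=#*********=::::---=*=:::::--
184 . .....:*%@@@@@@@@%%@@@*..=*********+=:::::-+#+===++-::
185 . ....:*%@@@@@@@@@@@@@@+..=*******+++=-:::::+#+#*++#%#=
186 .....:*%@@@@@@@@@@@@@@@=..=*******++++*=::::=*+**#*#@@%
187 ....-*%@@@@@@@@@@@@@@@%-..=*****++*####+==-:-=++**#%@@@
188 ...=#%@@@@@@@@@@@@@@@@%:..=****+++#%%#*+*#%*+++*###%@@@
189  .=#@@@@@@@@@@@@@@@@@@%:.:=***+++#%##*++*@@@%++#%%%@@@%
190 .+%@@@@@@@@@@@@@@@@@@@%:.:+***###%#*++++#@@@@+*#%%@@@@*
191 +%@@@@@@@@@@@@@@@@@@@@#..-+**#%%#**++++*%@@@%+*#%%@@@%+
192 %@@@@@@@@@@@@@@@@@@@@@%*+-*##%%#*+++++*%@@@@#+*%%%@@@%*
193 %@@@@@@@@@@@@@@@@@@@@@@@%%%%%%#*++++*##%@@@@*+*%%%@@%##
194 *#@@@@@@@@@@@%@@@@@@@@@%*#%@%#*++++*%%#*%@@@++#%%%%%%%%
195 *-*%@@@@@@@@%%%@@@@@@@@+-=%@@@+++*####+*%@@@++#%%%%%%@@
196 =:.-*@@@@@%%%@@@@@@@@@@%##%%%%%#*###+++*@@@@+*#%%%@@@@@
197 :....=#@@@@@%@@@@@@@@@@@@@@+-#@@@%+++++#@@@%++#%%@@@@@@
198 ......:=#@@@@@@@@@@@@@@@@@@#*%@%
[... 1265 characters left out ...]
......:=*%@@@%%%%%
220 .................:+#**=::*@@@+-..............:+%%@@@%%%
221 ................:+%%%#*-..=##-.................:+#%@@@%
222 ................-#@@%%#+.........................-*%@@@
223 ................=#@@@%#*-. .......................:=*@@
224 ................:#@@@%%#+...........................:+%
225 .................+%@@@%#*-.. .........................:
[(354.6, 212.5), (368.5, 220.5), (361.6, 205.8), (375.5, 213.5), (355.6, 201.6), (369.9, 209.6), (358.9, 194.6), (373.3, 202.5), (363.3, 190.5), (377.6, 198.2)]
[(353.7, 213.3), (367.6, 221.2), (360.7, 206.5), (374.5, 214.3), (354.7, 202.4), (369.0, 210.4), (357.9, 195.4), (372.3, 203.3), (362.3, 191.2), (376.7, 199.0)]
```

Call:
{"op": "play_rows", "data": {"series": [[0.3, 0, 0.008, 0, 0], [0.3, 0, 0.007, 0, 0], [0.3, 0.07, 0, 0, 0], [0.3, 0.069, 0, 0, 0], [0.3, 0, 0, 0, 0], [1, 0, 0, 0, 0], [1, 0, 0, 0, 0], [1, 0, 0, 0, 0], [1, 0, 0, 0, 0], [1, 0, 0, 0, 0]], "newtons": 12}}

```text
time_s: 22.58
tcp_pos: [478.4, -174.5, 37.4]
ee_rot: [2.144, 2.296, -0.0]
contact_force: [-0.4, -1.0, 0.1]
opening: 50.0
grip_force: 12.0
```

Call:
{"op": "play_rows", "data": {"series": [[1, 0, 0, -0.05, 0], [1, 0, 0, -0.12, 0], [1, 0.1, 0.01, 0, 0.8], [1, 0.18, 0.01, 0, 0.8], [1, 0.18, 0, 0, 0], [1, 0.18, 0, 0, 0], [1, 0.18, 0, 0, 0], [1, 0.18, 0, 0, 0], [1, 0.18, 0, 0, 0], [1, 0.18, 0, 0, 0]]}}

```text
time_s: 23.42
tcp_pos: [501.0, 99.0, 72.3]
ee_rot: [2.32, 2.118, 0.001]
contact_force: [1.3, 0.8, -1.5]
opening: 49.8
grip_force: 12.0
```

Call:
{"op": "play_rows", "data": {"series": [[1, 0.18, 0, 0, 0], [1, 0.1, 0, 0, 0], [1, 0.05, 0, 0, 0], [1, 0, 0, 0, 0]]}}

```text
time_s: 23.75
tcp_pos: [506.9, 165.4, 72.0]
ee_rot: [-2.316, -2.122, -0.002]
contact_force: [-0.9, -0.4, -3.2]
opening: 50.1
grip_force: 12.0
```

Run:
```python
from h import *
st();plan([480,166,40],1.482)
```

```text
t 23.75 tcp [506.944 165.427  72.038] yaw (0.08749317858795502+0.9961644150011392j) f [-0.883 -0.354 -3.244] op 50.08450709994034 gf 12.000032365322113 q7 -0.7874400770597062
shift/200: [-0.009 -0.134  0.16 ] len 41.86535736405889 yaw 1.4831910728109043 turn(tool z): 0.001191072810904359
```

Call:
{"op": "play_rows", "data": {"series": [[1, 0, 0, 0.08, 0], [1, 0, 0, 0.06, 0], [1, 0, 0, 0.015, 0], [1, 0, 0, 0.01, 0], [1, 0, 0, 0, 0], [1, 0, 0, 0, 0]]}}

```text
time_s: 24.25
tcp_pos: [507.2, 162.6, 38.8]
ee_rot: [2.32, 2.118, 0.0]
contact_force: [-0.1, -0.2, -2.7]
opening: 50.0
grip_force: 12.0
```

Run:
```python
from h import *
st();plan([507,165.5,39],1.482)
```

```text
t 24.25 tcp [507.19  162.614  38.843] yaw (0.09111078838992093+0.9958407617712295j) f [-0.095 -0.202 -2.66 ] op 49.972965878521705 gf 11.999814324080944 q7 -0.8227302340713003
shift/200: [ 0.014 -0.002 -0.001] len 2.8964177772911013 yaw 1.479559010674719 turn(tool z): -0.002440989325281251
```

Call:
{"op": "play_rows", "data": {"series": [[1, 0.022, 0, 0, 0], [1, 0.022, 0, 0, 0], [1, 0.022, 0, -0.001, 0], [1, 0.022, 0, -0.002, 0], [1, 0.022, 0, -0.002, 0], [1, 0.022, 0, -0.002, 0], [1, 0.022, 0, -0.002, 0], [1, 0.02, 0, -0.001, 0], [1, 0, 0, 0, 0]]}}

```text
time_s: 25.0
tcp_pos: [510.2, 198.7, 40.5]
ee_rot: [-2.319, -2.119, -0.001]
contact_force: [-0.4, -1.6, -1.8]
opening: 50.0
grip_force: 12.0
```

Call:
{"op": "play_rows", "data": {"series": [[1, 0, 0, -0.1, 0], [1, 0, 0, -0.15, 0], [1, 0, 0, -0.15, 0], [1, 0, 0, -0.15, 0], [1, -0.1, 0, -0.15, 0], [1, -0.16, 0, 0, 0], [1, -0.16, 0, 0, 0], [1, -0.16, 0, 0, 0], [1, -0.16, 0, 0, 0], [1, 0, 0, 0, 0]], "newtons": 20}}

```text
time_s: 25.83
tcp_pos: [496.0, 44.4, 180.2]
ee_rot: [2.325, 2.111, -0.003]
contact_force: [1.2, -1.0, -1.5]
opening: 49.8
grip_force: 20.0
```

Run:
```python
from txt import *
o=st();G=o["tcp_pos"]+[0,0,18.8];f=np.arctan2(*R.from_rotvec(o["ee_rot"]).as_matrix()[1::-1,0])
p=proj("side",G).astype(int);q=proj("scene",G).astype(int)
for th in(0,.3,.45,.6):
  for c in("side","scene"):print(th,c,[tuple(proj(c,p).round(1).tolist()) for p in corners(G,f,-th,[0,1,0],56.2)])
txt("side",p[0]-28,p[0]+28,p[1]-6,p[1]+34)
txt("scene",q[0]-22,q[0]+22,q[1]-6,q[1]+26)
```

```text
t 25.8333 tcp [496.04   44.396 180.2  ] yaw (0.09625789855678367+0.9953545747514081j) f [ 1.242 -0.978 -1.517] op 49.78194597654998 gf 19.99751351773739 q7 -0.4338110766591312
0 side [(296.9, 215.2), (309.7, 226.4), (307.7, 208.5), (320.6, 219.3), (296.5, 202.5), (309.7, 213.7), (300.7, 194.7), (314.1, 205.8), (307.6, 190.6), (321.0, 201.5)]
0 scene [(334.5, 194.7), (324.4, 189.1), (327.4, 198.8), (317.2, 193.1), (334.8, 183.7), (324.4, 178.2), (332.0, 180.8), (321.7, 175.3), (327.6, 183.3), (317.2, 177.7)]
0.3 side [(302.2, 212.6), (315.0, 223.7), (312.3, 203.5), (325.3, 214.2), (297.7, 203.1), (310.9, 214.3), (300.1, 195.6), (313.4, 206.7), (306.6, 189.8), (320.0, 200.7)]
0.3 scene [(331.1, 197.3), (320.9, 191.7), (324.2, 198.7), (314.0, 193.0), (334.0, 185.3), (323.7, 179.8), (332.5, 180.9), (322.1, 175.5), (328.2, 181.7), (317.8, 176.1)]
0.45 side [(304.8, 210.9), (317.7, 221.8), (314.3, 200.7), (327.4, 211.4), (298.5, 203.2), (311.6, 214.4), (299.8, 196.0), (313.2, 207.1), (305.9, 189.5), (319.4, 200.5)]
0.45 scene [(329.3, 198.2), (319.2, 192.5), (322.8, 198.2), (312.6, 192.4),
[... 3745 characters left out ...]
##############
192 :.::.:::.::-*###############################
193 :.:::..::.:-*###############*###############
194 :::::...::.:=**#############################
195 ::::::..:::::-=*###################*########
196 :.:::::::::::::=+*##################*#######
197 :.::::.:::::.::::=+#########**##############
198 .:.::::::.::::.:::-=+#####*+==+*############
199 .::::.::::::::.:.:::-=====--::-=**##########
200 .:+=:::::::.::.:::::::::::::::::-=+*########
201 ::=-:::.:::::::..::::::::.::::::::-=+#######
202 ::::.:::.:::.:::::.:::::::::::::::::-+*#####
203 :.:::-=-::::::::.::::::::::::::.:::::-=+*###
204 ::::-+***=::::::.::::::::::::::::::::::-=+*#
205 .:::=*###+:.::::::::::::::::::::::.::::::-=+
```

Call:
{"op": "play_rows", "data": {"series": [[1, 0, 0, 0, -1], [1, 0, 0, 0, -1], [1, 0, 0, 0, -1], [1, 0, 0, 0, -1], [1, 0, 0, 0, -1], [1, 0, 0, 0, -1], [1, 0, 0, 0, -1], [1, 0, 0, 0, -1], [1, 0, 0, 0, -1], [1, 0, 0, 0, -1]]}}

```text
time_s: 26.77
tcp_pos: [496.8, 51.9, 180.5]
ee_rot: [-1.01, -2.975, -0.001]
contact_force: [0.2, -0.8, -2.4]
opening: 49.9
grip_force: 20.0
```

Call:
{"op": "play_rows", "data": {"series": [[1, 0, 0, 0, -1], [1, 0, 0, 0, -1], [1, 0, 0, 0, -1], [1, 0, 0, 0, -1], [1, 0, 0, 0, -1], [1, 0, 0, 0, -1], [1, 0, 0, 0, -1], [1, 0, 0, 0, -1], [1, 0, 0, 0, -1], [1, 0, 0, 0, -1]]}}

```text
time_s: 27.6
tcp_pos: [496.7, 51.9, 180.5]
ee_rot: [-0.54, 3.094, 0.002]
contact_force: [0.0, -0.3, -2.7]
opening: 49.9
grip_force: 20.0
```

Call:
{"op": "play_rows", "data": {"series": [[1, 0, 0, 0, -1], [1, 0, 0, 0, -0.3], [1, 0, 0, 0, 0], [1, 0, 0, 0, 0]]}}

```text
time_s: 27.93
tcp_pos: [496.7, 51.3, 180.5]
ee_rot: [-0.729, 3.056, 0.001]
contact_force: [0.7, 0.2, -3.1]
opening: 49.7
grip_force: 20.0
```

Run:
```python
from h import *
st();plan([574.5,29.6,171.5],.46+np.pi)
```

```text
t 27.9333 tcp [496.738  51.328 180.475] yaw (-0.8923073461063465-0.451428224747653j) f [ 0.705  0.174 -3.097] op 49.72413810684603 gf 19.998177587985992 q7 1.5903585586410611
shift/200: [-0.298 -0.272  0.045] len 81.23767160434365 yaw -2.673227324260171 turn(tool z): 0.00836532932962264
```

Call:
{"op": "play_rows", "data": {"series": [[1, 0, -0.136, 0.025, 0], [1, 0, -0.136, 0.02, 0], [1, -0.1, 0, 0, 0.08], [1, -0.1, 0, 0, 0], [1, -0.06, 0, 0, 0], [1, -0.038, 0, 0, 0], [1, 0, 0, 0, 0], [1, 0, 0, 0, 0], [1, 0, 0, 0, 0], [1, 0, 0, 0, 0]]}}

```text
time_s: 28.77
tcp_pos: [574.0, 28.0, 171.6]
ee_rot: [0.717, -3.059, 0.001]
contact_force: [-0.4, -0.4, -2.4]
opening: 49.9
grip_force: 20.0
```

Run:
```python
from chk import *
st();face(18,.46,56.2);plan([574.5,29.6,171.5],.46+np.pi)
```

```text
t 28.7667 tcp [573.98   27.97  171.624] yaw (-0.8959114824444278-0.44423249862000086j) f [-0.445 -0.415 -2.436] op 49.89311828545023 gf 19.998294487595558 q7 1.583209748339854
face in nozzle 21.68288755704527 1.2967688748223445 0.8908704434049337 ang 0.06644738149644203
shift/200: [-0.006  0.006  0.001] len 1.715061899122838 yaw -2.681275220337567 turn(tool z): 0.00031743325222599594
```

Call:
{"op": "play_rows", "data": {"series": [[1, 0, 0, 0, 0], [1, 0, 0, 0, 0], [1, 0, 0, 0, 0], [1, 0, 0, 0, 0], [1, 0, 0, 0, 0], [1, 0, 0, 0, 0], [1, 0, 0, 0, 0], [1, 0, 0, 0, 0], [1, 0, 0, 0, 0]]}}

```text
time_s: 29.52
tcp_pos: [574.6, 28.4, 171.5]
ee_rot: [0.717, -3.059, -0.0]
contact_force: [-0.5, -0.2, -2.8]
opening: 49.6
grip_force: 20.0
```

```bash
cat >> h.py <<'E'
def path(wps,g=1,pos=None,yaw=None):
    """wps: list of (x,y,z,yaw,N). prints rows, from commanded start pos/yaw (default measured)"""
    o=m.get_obs();M=R.from_rotvec(o["ee_rot"]).as_matrix()
    p=np.array(o["tcp_pos"] if pos is None else pos,float);a=np.arctan2(M[1,0],M[0,0]) if yaw is None else yaw
    out=[]
    for x,y,z,t,N in wps:
        dt=t-a
        for k in range(N):
            q=p+(np.array([x,y,z])-p)/(N-k);d=(q-p)/200;s=dt/N
            r=[g,d[0]*np.cos(a)+d[1]*np.sin(a),d[0]*np.sin(a)-d[1]*np.cos(a),-d[2],-s*10];out.append([float(round(v,3)) for v in r]);assert abs(s)<=.101 and np.linalg.norm(d)*200<41,(s,np.linalg.norm(d)*200)
            e=out[-1];dx,dy=e[1]*200,e[2]*200;p=p+np.array([dx*np.cos(a)+dy*np.sin(a),dx*np.sin(a)-dy*np.cos(a),-e[3]*200]);a+=-e[4]/10
    print(str(out).replace(", [",",\n[") if 0 else out)
E
python3 - <<'E'
from h import *
path([(520,1.5,171.5,-2.681+2*np.pi,2),(507,150,80,1.482,21),(508,197.5,75,1.482,2)],pos=[574.5,29.6,171.5],yaw=-2.681+2*np.pi)
E
```

```text
[[1.0, 0.153, -0.002, -0.0, -0.0], [1.0, 0.154, -0.003, -0.0, -0.0], [1.0, -0.013, 0.033, 0.022, 1.01], [1.0, -0.01, 0.034, 0.022, 1.01], [1.0, -0.006, 0.035, 0.022, 1.01], [1.0, -0.002, 0.035, 0.022, 1.01], [1.0, 0.001, 0.036, 0.022, 1.01], [1.0, 0.005, 0.035, 0.022, 1.01], [1.0, 0.008, 0.035, 0.022, 1.01], [1.0, 0.012, 0.034, 0.022, 1.01], [1.0, 0.015, 0.032, 0.022, 1.01], [1.0, 0.018, 0.031, 0.022, 1.01], [1.0, 0.021, 0.029, 0.022, 1.01], [1.0, 0.024, 0.026, 0.022, 1.01], [1.0, 0.026, 0.024, 0.021, 1.01], [1.0, 0.029, 0.021, 0.022, 1.01], [1.0, 0.031, 0.018, 0.021, 1.01], [1.0, 0.032, 0.015, 0.022, 1.01], [1.0, 0.033, 0.011, 0.021, 1.01], [1.0, 0.034, 0.008, 0.022, 1.01], [1.0, 0.035, 0.004, 0.021, 1.01], [1.0, 0.036, 0.001, 0.022, 1.01], [1.0, 0.035, -0.003, 0.021, 1.01], [1.0, 0.119, -0.008, 0.013, -0.004], [1.0, 0.118, -0.008, 0.012, -0.004]]
```

Call:
{"op": "play_rows", "data": {"series": [[1, 0.153, -0.002, 0, 0], [1, 0.154, -0.003, 0, 0], [1, -0.013, 0.033, 0.022, 1], [1, -0.01, 0.034, 0.022, 1], [1, -0.006, 0.035, 0.022, 1], [1, -0.002, 0.035, 0.022, 1], [1, 0.001, 0.036, 0.022, 1], [1, 0.005, 0.035, 0.022, 1], [1, 0.008, 0.035, 0.022, 1], [1, 0.012, 0.034, 0.022, 1]]}}

```text
time_s: 30.35
tcp_pos: [514.9, 57.3, 136.2]
ee_rot: [0.538, 3.095, 0.0]
contact_force: [0.1, -1.0, -2.6]
opening: 49.9
grip_force: 20.0
```

Call:
{"op": "play_rows", "data": {"series": [[1, 0.015, 0.032, 0.022, 1], [1, 0.018, 0.031, 0.022, 1], [1, 0.021, 0.029, 0.022, 1], [1, 0.024, 0.026, 0.022, 1], [1, 0.026, 0.024, 0.021, 1], [1, 0.029, 0.021, 0.022, 1], [1, 0.031, 0.018, 0.021, 1], [1, 0.032, 0.015, 0.022, 1], [1, 0.033, 0.011, 0.021, 1], [1, 0.034, 0.008, 0.022, 1]]}}

```text
time_s: 31.18
tcp_pos: [508.0, 127.9, 92.8]
ee_rot: [-1.956, -2.458, -0.0]
contact_force: [-0.2, -0.1, -3.2]
opening: 50.1
grip_force: 20.0
```

Call:
{"op": "play_rows", "data": {"series": [[1, 0.035, 0.004, 0.021, 1], [1, 0.036, 0.001, 0.022, 1], [1, 0.035, -0.003, 0.021, 1], [1, 0.119, -0.008, 0.013, 0.2], [1, 0.118, -0.008, 0.012, 0], [1, 0, 0, 0, 0]]}}

```text
time_s: 31.68
tcp_pos: [505.7, 201.1, 75.1]
ee_rot: [-2.312, -2.125, -0.003]
contact_force: [-1.0, 0.5, -2.4]
opening: 49.7
grip_force: 20.0
```

Run:
```python
from h import *
st();plan([509,196.5,40],1.482)
```

```text
t 31.6833 tcp [505.654 201.053  75.073] yaw (0.08437800145960189+0.9964305721963624j) f [-1.     0.482 -2.402] op 49.68173381784767 gf 19.998903796076775 q7 -0.7823653851360071
shift/200: [-0.022  0.019  0.175] len 35.52556460287396 yaw 1.4863176057477054 turn(tool z): 0.004317605747705677
```

Call:
{"op": "play_rows", "data": {"series": [[1, -0.012, 0, 0.05, 0], [1, -0.005, 0, 0.08, 0], [1, 0, 0, 0.035, 0], [1, 0, 0, 0.009, 0], [1, 0, 0, 0.007, 0], [1, 0, 0, 0.004, 0], [1, 0, 0, 0, 0]]}}

```text
time_s: 32.27
tcp_pos: [505.6, 192.5, 38.6]
ee_rot: [-2.318, -2.12, 0.0]
contact_force: [-7.3, 1.3, 15.2]
opening: 49.8
grip_force: 20.0
```

Run:
```python
from h import *
st()
```

```text
t 32.2667 tcp [505.597 192.501  38.615] yaw (0.08892448153564277+0.9960383700773439j) f [-7.25   1.263 15.231] op 49.7654480928055 gf 20.00219151377678 q7 -0.8046527742053752
```

Call:
{"op": "play_rows", "data": {"series": [[1, 0, 0, -0.02, 0], [1, 0.02, 0, 0, 0], [1, 0, 0, 0.007, 0], [1, 0, 0, 0, 0], [0.4, 0, 0, 0, 0], [0.4, 0, 0, 0, 0], [0.4, 0, 0, 0, 0], [0.4, 0, 0, 0, 0], [0.4, 0, 0, 0, 0], [0.4, 0, 0, 0, 0]]}}

```text
time_s: 33.1
tcp_pos: [506.2, 196.7, 40.7]
ee_rot: [-2.318, -2.121, -0.0]
contact_force: [0.6, 0.6, 0.4]
opening: 56.1
grip_force: 0.0
```

Run:
```python
from txt import *
st();f=1.482
p=proj("side",[500,168,28]).astype(int);print(p)
for y in(164,172):print([tuple(proj("side",p).round(1).tolist()) for p in corners(np.array([505,y,28]),f,0,[0,1,0])])
txt("side",p[0]-28,p[0]+28,p[1]-22,p[1]+26)
```

```text
t 33.1 tcp [506.164 196.679  40.74 ] yaw (0.08854953223491314+0.9960717709629389j) f [0.625 0.622 0.407] op 56.132107802282725 gf 0.0 q7 -0.8093948027858728
[274 272]
[(263.5, 274.6), (275.3, 286.6), (274.3, 267.2), (286.1, 278.9), (262.2, 263.9), (274.3, 276.1), (266.1, 256.7), (278.3, 268.7), (272.9, 252.2), (285.2, 264.0)]
[(261.2, 276.4), (273.0, 288.5), (272.1, 269.0), (283.9, 280.8), (259.9, 265.8), (271.9, 278.0), (263.8, 258.5), (276.0, 270.6), (270.6, 254.0), (282.9, 265.9)]
250 .:=*+==++-:-*@@@@%+++++=-::::::::::::::::::::... .......
251 ..-+*+===:::-*@@@%+++==:::::::::::::::::::::::..........
252 ...=**+=-...:-+@@#++=::::::::::::::::::::::::::.........
253 ...+%#*+=-..::-+%*==-:::::::::::::::::::::--:::::.......
254 ...+%%**+=-..::-=+::::::::::::::::::::::::--:::::.......
255 ...=%@#+*+=-:::::-:::::::::::::::::::::::::::::::.... ..
256 ...-#@%=+*+=-:.::::::::::::::::::::::::::::::::.:-... ..
257 ...:#@%--+*+=-::::::::::::::::::::::::::---:::..--......
258 ....#@%=.:++=:::::::::::::::::::::::::::---::.:-==...  .
259 ....*@@=..-=-::::::::::::::::::::::::::::::..:-==-..... 
2
[... 1616 characters left out ...]
@%*+=:.......................
287 ###*##***##**##*********=:+%#=:.........................
288 *##**#***#*********#*****=:=+:..........................
289 *****##*####*******###****+:............................
290 ****#########******#*##**#*+:...........................
291 ###############****#*##*###*=:..........................
292 #####*#########***#########**=:.........................
293 ***#*******###*****#######****+.........................
294 *******##**#********######*####+........................
295 ****########***********######*##+.......................
296 **############***##****######*###=......................
297 *#############***##**########*****=.....................
```

Run:
```python
from h import *
path([(506.2,196.7,88,1.482,2),(503.2,163,88,-.089,16),(503.2,163,48.5,-.089,2)],g=.4,yaw=1.482)
```

```text
[[0.4, 0.0, 0.0, -0.118, -0.0], [0.4, 0.0, 0.0, -0.118, -0.0], [0.4, -0.011, 0.0, -0.0, 0.982], [0.4, -0.01, 0.001, -0.0, 0.982], [0.4, -0.01, 0.002, -0.0, 0.982], [0.4, -0.01, 0.003, -0.0, 0.982], [0.4, -0.01, 0.004, -0.0, 0.982], [0.4, -0.009, 0.005, -0.0, 0.982], [0.4, -0.009, 0.006, -0.0, 0.982], [0.4, -0.008, 0.007, -0.0, 0.982], [0.4, -0.008, 0.007, -0.0, 0.982], [0.4, -0.007, 0.008, -0.0, 0.982], [0.4, -0.006, 0.009, -0.0, 0.982], [0.4, -0.005, 0.009, -0.0, 0.982], [0.4, -0.004, 0.01, -0.0, 0.982], [0.4, -0.003, 0.01, -0.0, 0.982], [0.4, -0.002, 0.011, -0.0, 0.982], [0.4, -0.0, 0.01, -0.0, 0.982], [0.4, -0.0, 0.0, 0.099, -0.001], [0.4, -0.0, 0.0, 0.098, -0.001]]
```

Call:
{"op": "play_rows", "data": {"series": [[0.4, 0, 0, -0.118, 0], [0.4, 0, 0, -0.118, 0], [0.4, -0.011, 0, 0, 0.982], [0.4, -0.01, 0.001, 0, 0.982], [0.4, -0.01, 0.002, 0, 0.982], [0.4, -0.01, 0.003, 0, 0.982], [0.4, -0.01, 0.004, 0, 0.982], [0.4, -0.009, 0.005, 0, 0.982], [0.4, -0.009, 0.006, 0, 0.982], [0.4, -0.008, 0.007, 0, 0.982]]}}

```text
time_s: 33.98
tcp_pos: [504.7, 179.8, 88.0]
ee_rot: [-2.956, -1.065, -0.0]
contact_force: [-0.3, -1.2, -0.5]
opening: 56.4
grip_force: 0.0
```

Call:
{"op": "play_rows", "data": {"series": [[0.4, -0.008, 0.007, 0, 0.982], [0.4, -0.007, 0.008, 0, 0.982], [0.4, -0.006, 0.009, 0, 0.982], [0.4, -0.005, 0.009, 0, 0.982], [0.4, -0.004, 0.01, 0, 0.982], [0.4, -0.003, 0.01, 0, 0.982], [0.4, -0.002, 0.011, 0, 0.982], [0.4, 0, 0.01, 0, 0.982], [0.4, 0, 0, 0, 0]]}}

```text
time_s: 34.73
tcp_pos: [503.2, 162.7, 88.0]
ee_rot: [3.138, -0.148, 0.0]
contact_force: [-0.2, -0.7, -0.1]
opening: 56.6
grip_force: 0.0
```

Run:
```python
from h import *
st();plan([503.2,163,48.5],-.089)
a=m.capture("wrist");cv2.imwrite("pics/w7.png",a);i=m.camera_info("wrist")
T=np.linalg.inv(np.array(i["cam_to_world"]))
def pw(p):
    q=T[:3,:3]@np.array(p)+T[:3,3];r=np.hypot(*q[:2]);return (q[:2]/r*np.arctan2(r,q[2])*i["fx"]+[i["cx"],i["cy"]])
C=corners(np.array([503.8,170,28]),1.482,0,[0,1,0])
Q=np.array([pw(p) for p in C]);print(Q[4:].round(1))
u0,v0=(Q[4:].min(0)-14).astype(int);u1,v1=(Q[4:].max(0)+14).astype(int)
g=cv2.cvtColor(a,cv2.COLOR_BGR2GRAY)[max(v0,0):v1,max(u0,0):u1];print(u0)
for k,r in enumerate(g[::2]):print(max(v0,0)+2*k,''.join(' .:-=+*#%@'[min(9,int(x)//26)] for x in r))
```

```text
t 34.7333 tcp [503.21  162.731  87.952] yaw (0.9955474862237685-0.09426133064709791j) f [-0.196 -0.703 -0.149] op 56.64414888487094 gf 0.0 q7 -2.136748184185244
shift/200: [-0.    -0.001  0.197] len 39.452968502361244 yaw -0.09440148037674272 turn(tool z): -0.005401480376742818
[[281.8 191.2]
 [283.9 253.5]
 [299.6 197.3]
 [300.6 264. ]
 [332.2 197.3]
 [330.9 264. ]]
267
177 %%##%%@@%%%%%*:........:.:.:..::..::::.:::::.:..::....:.......:..::..::::.:....
179 ####%%@%%%###+:.. .:=+++++++++++++++++++++++++++++++++++++++=:.................
181 %%#%%%%%%%###+:...-+########################################*=:................
183 %%%%%%%%%%%%#+:..-+###*######################################+-.  .............
185 %%%%%%%######+-.-*#######*#############################*#####*-................
187 %%%########%#+--*#####*###################################*##*=:...............
189 %#########%%%*=+##############################################*-.... ..........
191 %%########%%#*#@@@@@@@@@@@@@@@@@@@@#**##*##**#*#*#*####*###*##*=...............
193 %%%%%%%%%%###*%@@@@@@@@@@@@@@@@@@@%#*#*****#*###**
[... 2857 characters left out ...]
@@@@@@@@@@@@*:...:.::::..::.
263 .:+#%%#########*+:......:.::.....:-+==+++====+===+============-:....:.....:....
265 .=*%%%%%###***#*+:... .....:.......:............................:...:..:....:..
267 -*#%%%%%%%%#####+-......:...:.:..::.....:::.:.....::.:.:.......::.:::...:...:.:
269 =#%%%%%%%%%%%%%#*-........:..:.:::..:....:........:...::...:.....:..........:.:
271 *%%%%%%%%%%%%%%#*-.........:..:.::....:.:....:.::.:.:........:.:.:...::......:.
273 *##%%%%%%####%%%#=.........:...::::.......:.:.:.............:::.:...:...:..:...
275 #####%%%%####%%%%=..........:.::..::....:...:..::....:..:.......::.:.:......:..
277 ####%%%%%%####%%#=:.......:::.:.:....:..:.:..:....::.......:....::.....::::..::
```

Call:
{"op": "play_rows", "data": {"series": [[0.4, 0, 0, 0.1, 0], [0.4, 0, 0, 0.08, 0], [0.4, 0, 0, 0.017, 0], [1, 0, 0, 0, 0], [1, 0, 0, 0, 0], [1, 0, 0, 0, 0], [1, 0, 0, 0, 0], [1, 0, 0, 0, 0], [1, 0, 0, 0, 0]], "newtons": 12}}

```text
time_s: 35.53
tcp_pos: [503.5, 163.1, 49.0]
ee_rot: [-3.138, 0.139, -0.001]
contact_force: [-0.7, 0.6, 4.5]
opening: 21.8
grip_force: 12.0
```

Run:
```python
from h import *
o=st()
path([(503,163,90,-.089,2),(490,60,95,.8,9),(478,-140,95,1.645,9)],yaw=-.089,pos=[503,163,48.7])
```

```text
t 35.5333 tcp [503.533 163.14   49.034] yaw (0.9960559097546376-0.08872435674578194j) f [-0.654  0.581  4.532] op 21.81494641964778 gf 12.000328302383423 q7 -2.140593312393541
[[1.0, 0.0, -0.0, -0.103, -0.0], [1.0, 0.0, -0.0, -0.104, -0.0], [1.0, -0.002, 0.058, -0.003, -0.988], [1.0, -0.008, 0.057, -0.003, -0.988], [1.0, -0.013, 0.056, -0.003, -0.988], [1.0, -0.019, 0.054, -0.003, -0.988], [1.0, -0.024, 0.052, -0.002, -0.988], [1.0, -0.029, 0.05, -0.003, -0.988], [1.0, -0.034, 0.047, -0.003, -0.988], [1.0, -0.039, 0.043, -0.002, -0.988], [1.0, -0.042, 0.039, -0.003, -0.988], [1.0, -0.084, 0.073, 0.0, -0.939], [1.0, -0.091, 0.064, 0.0, -0.939], [1.0, -0.097, 0.056, 0.0, -0.939], [1.0, -0.101, 0.046, 0.0, -0.939], [1.0, -0.105, 0.037, 0.0, -0.939], [1.0, -0.108, 0.026, 0.0, -0.939], [1.0, -0.11, 0.016, 0.0, -0.939], [1.0, -0.111, 0.006, 0.0, -0.939], [1.0, -0.112, -0.004, 0.0, -0.939]]
```

Call:
{"op": "play_rows", "data": {"series": [[1, 0, 0, -0.103, 0], [1, 0, 0, -0.104, 0], [1, -0.03, 0.058, -0.003, -0.988], [1, -0.03, 0.057, -0.003, -0.988], [1, -0.02, 0.056, -0.003, -0.988], [1, -0.019, 0.054, -0.003, -0.988], [1, -0.024, 0.052, -0.002, -0.988], [1, -0.029, 0.05, -0.003, -0.988], [1, -0.034, 0.047, -0.003, -0.988], [1, -0.039, 0.043, -0.002, -0.988]]}}

```text
time_s: 36.37
tcp_pos: [480.1, 71.2, 94.4]
ee_rot: [2.948, 1.087, -0.0]
contact_force: [-0.2, 0.9, -3.1]
opening: 22.2
grip_force: 12.0
```

Call:
{"op": "play_rows", "data": {"series": [[1, -0.042, 0.039, -0.003, -0.988], [1, -0.084, 0.073, 0, -0.939], [1, -0.091, 0.064, 0, -0.939], [1, -0.097, 0.056, 0, -0.939], [1, -0.101, 0.046, 0, -0.939], [1, -0.105, 0.037, 0, -0.939], [1, -0.108, 0.026, 0, -0.939], [1, -0.11, 0.016, 0, -0.939], [1, -0.111, 0.006, 0, -0.939], [1, -0.112, -0.004, 0, -0.939]]}}

```text
time_s: 37.2
tcp_pos: [466.6, -140.8, 95.0]
ee_rot: [2.132, 2.308, -0.0]
contact_force: [0.5, -0.6, -2.3]
opening: 21.6
grip_force: 12.0
```

Run:
```python
from h import *
st();plan([478,-162,51],1.645)
```

```text
t 37.2 tcp [ 466.604 -140.789   95.026] yaw (-0.07923578597297173+0.9968558991685929j) f [ 0.493 -0.594 -2.283] op 21.636709738931813 gf 11.99990451335907 q7 0.14115676689603432
shift/200: [-0.11   0.048  0.22 ] len 50.18029893062726 yaw 1.6501152592846906 turn(tool z): 0.0051152592846905875
```

Call:
{"op": "play_rows", "data": {"series": [[1, -0.06, 0.05, 0.06, 0], [1, -0.06, 0.042, 0.1, 0], [1, 0, 0, 0.045, 0.05], [1, 0, 0, 0.01, 0], [1, 0, 0, 0, 0], [1, 0, 0, 0, 0]]}}

```text
time_s: 37.7
tcp_pos: [486.9, -161.6, 52.3]
ee_rot: [-2.142, -2.298, -0.0]
contact_force: [0.3, 0.1, -2.0]
opening: 22.1
grip_force: 12.0
```

Run:
```python
from h import *
o=st();p=o["tcp_pos"];print("D",(p[1]-(-203.5+(p[0]-368)*.0745))*.997)
```

```text
t 37.7 tcp [ 486.905 -161.606   52.323] yaw (-0.07031874312753224+0.9975245519294128j) f [ 0.273  0.131 -2.025] op 22.097592929617374 gf 11.999761462211609 q7 0.13786445647586332
D 32.93693637256488
```

Call:
{"op": "play_rows", "data": {"series": [[1, -0.022, 0, 0, 0], [1, -0.022, 0, -0.001, 0], [1, -0.022, 0, -0.006, 0], [1, -0.022, 0, -0.006, 0], [1, -0.022, 0, -0.005, 0], [1, -0.022, 0, -0.004, 0], [1, -0.022, 0, -0.003, 0], [1, -0.021, 0, -0.002, 0], [1, 0, 0, 0, 0]]}}

```text
time_s: 38.45
tcp_pos: [489.4, -198.2, 57.3]
ee_rot: [2.144, 2.296, -0.0]
contact_force: [-0.2, 0.7, -1.8]
opening: 22.0
grip_force: 12.0
```

Run:
```python
from h import *
o=st()
path([(486,-197,150,1.645,3),(515,-30,172,1.4,6),(518,1,172,.46,9)],yaw=1.645)
```

```text
t 38.45 tcp [ 489.412 -198.229   57.321] yaw (-0.0683927671369859+0.9976584500041986j) f [-0.162  0.696 -1.765] op 22.03557827441442 gf 11.998305469751358 q7 0.20976585479063914Traceback (most recent call last):
  File "<stdin>", line 3, in <module>
  File "h.py", line 48, in path
    r=[g,d[0]*np.cos(a)+d[1]*np.sin(a),d[0]*np.sin(a)-d[1]*np.cos(a),-d[2],-s*10];out.append([float(round(v,3)) for v in r]);assert abs(s)<=.101 and np.linalg.norm(d)*200<41,(s,np.linalg.norm(d)*200)
                                                                                                                                    ^^^^^^^^^^^^^^^^^^^^^^^^^^^^^^^^^^^^^^^^^
AssertionError: (-0.10446666666666671, np.float64(3.464179513891294))
```

Run:
```python
from txt import *
path([(488,-196,160,1.645,3),(518,-30,179,1.4,6),(522.5,-4,179.1,.46,10)],yaw=1.642)
```

```text
[[1.0, 0.004, -0.002, -0.171, -0.01], [1.0, 0.004, -0.002, -0.171, -0.01], [1.0, 0.004, -0.002, -0.171, -0.01], [1.0, 0.136, 0.035, -0.016, 0.408], [1.0, 0.137, 0.03, -0.016, 0.408], [1.0, 0.139, 0.024, -0.016, 0.408], [1.0, 0.139, 0.018, -0.016, 0.408], [1.0, 0.14, 0.013, -0.016, 0.408], [1.0, 0.14, 0.006, -0.015, 0.408], [1.0, 0.013, 0.0, -0.0, 0.94], [1.0, 0.013, -0.001, -0.0, 0.94], [1.0, 0.013, -0.002, -0.0, 0.94], [1.0, 0.013, -0.004, -0.0, 0.94], [1.0, 0.012, -0.005, -0.0, 0.94], [1.0, 0.012, -0.006, -0.0, 0.94], [1.0, 0.011, -0.007, -0.0, 0.94], [1.0, 0.011, -0.008, -0.0, 0.94], [1.0, 0.01, -0.009, -0.0, 0.94], [1.0, 0.008, -0.01, -0.001, 0.94]]
```

Call:
{"op": "play_rows", "data": {"series": [[1, 0.004, -0.002, -0.171, 0], [1, 0.004, -0.002, -0.171, 0], [1, 0.004, -0.002, -0.171, 0], [1, 0.136, 0.035, -0.016, 0.408], [1, 0.137, 0.03, -0.016, 0.408], [1, 0.139, 0.024, -0.016, 0.408], [1, 0.139, 0.018, -0.016, 0.408], [1, 0.14, 0.013, -0.016, 0.408], [1, 0.14, 0.006, -0.015, 0.408], [1, 0.013, 0, 0, 0.94]], "newtons": 20}}

```text
time_s: 39.28
tcp_pos: [520.1, -21.6, 179.6]
ee_rot: [-2.495, -1.908, -0.003]
contact_force: [-0.2, 0.7, -2.9]
opening: 21.5
grip_force: 20.0
```

Call:
{"op": "play_rows", "data": {"series": [[1, 0.013, -0.001, 0, 0.94], [1, 0.013, -0.002, 0, 0.94], [1, 0.013, -0.004, 0, 0.94], [1, 0.012, -0.005, 0, 0.94], [1, 0.012, -0.006, 0, 0.94], [1, 0.011, -0.007, 0, 0.94], [1, 0.011, -0.008, 0, 0.94], [1, 0.01, -0.009, 0, 0.94], [1, 0.008, -0.01, 0, 0.94], [1, 0, 0, 0, 0]]}}

```text
time_s: 40.12
tcp_pos: [523.4, -2.9, 178.8]
ee_rot: [3.062, 0.702, -0.0]
contact_force: [-0.3, 0.0, -2.1]
opening: 21.9
grip_force: 20.0
```

Run:
```python
from txt import *
o=st();plan([571.8,20.5,179.1],.46)
a=np.arctan2(*R.from_rotvec(o["ee_rot"]).as_matrix()[1::-1,0])  # left dir
fr=a+np.pi/2
P=o["tcp_pos"]+[0,0,6.5]+7*np.array([np.cos(fr),np.sin(fr),0])
for th in(0,.35,.5,.65):
  for c in("side","scene"):print(th,c,[tuple(proj(c,p).round(1).tolist()) for p in corners(P,fr,th,[1,0,0],55.5)])
p=proj("side",P).astype(int);print(p-[28,6]);txt("side",p[0]-28,p[0]+28,p[1]-6,p[1]+30)
q=proj("scene",P).astype(int);print(q-[22,6]);txt("scene",q[0]-22,q[0]+22,q[1]-6,q[1]+26)
```

```text
t 40.1167 tcp [523.385  -2.928 178.787] yaw (0.9000028500985444+0.4358839471354933j) f [-0.271  0.025 -2.11 ] op 21.894387791263636 gf 19.9979031085968 q7 -1.2896024841960538
shift/200: [ 0.269  0.    -0.002] len 53.78644695430148 yaw 0.4510202169702128 turn(tool z): -0.008979783029787303
0 side [(301.6, 210.2), (320.0, 214.5), (306.0, 200.8), (324.0, 204.9), (301.4, 197.7), (320.2, 202.0), (303.1, 188.9), (322.0, 193.2), (305.8, 183.2), (324.5, 187.4)]
0 scene [(332.0, 202.7), (318.1, 200.7), (329.8, 208.5), (315.6, 206.5), (332.2, 191.7), (318.1, 189.8), (331.4, 189.5), (317.1, 187.6), (330.0, 193.0), (315.5, 191.0)]
0.35 side [(295.2, 205.5), (312.4, 214.1), (299.7, 196.2), (316.6, 204.6), (300.7, 195.0), (318.4, 203.8), (304.7, 187.0), (322.5, 195.9), (307.4, 181.3), (325.0, 190.1)]
0.35 scene [(337.0, 200.5), (323.8, 202.8), (334.8, 206.4), (321.4, 208.6), (332.8, 189.5), (319.4, 191.9), (330.2, 187.3), (316.7, 189.7), (328.8, 190.8), (315.2, 193.2)]
0.5 side [(292.9, 203.1), (309.1, 213.3), (297.4, 193.8), (313.3, 203.8), (300.7, 193.9), (317.3, 204.3), (305.7, 186.4), (322.3, 
[... 3637 characters left out ...]
#####@@@@%*###
203 :::::::-=-::.:::::::-*#############%@@%+=+*#
204 ::::::-+***=:::::::::=*#############@@*-:-=+
205 ::::.:=*###+::.:.:::::+*#############%+:.::-
206 ::::::-+***=::::::::::-*###########*++-:::::
207 .:::::==+++=-::::::::::=*#######*++=-:::::::
208 ::::-=++++++=::::::::::-*###*++==-::::::::::
209 :::::-=+++++-::.:::::-::=+++--::::::::::::::
210 ::::::==++++-::::::::::::--:::::::::::::::::
211 :::::-=+++++-:::::::::::::::::::::::::::::::
212 ::::::=+++++=:::::::::::::::::::::::::::::::
213 ::.::-=+++*+=:::::::::::::::::::::::::::::::
214 :::::-=+++++=:::::::.:::::::::::::::::::::::
215 ::::::=+++++=::::::::::::::::::::::::.::::::
216 ::::::=+++++=::::::::.::::::::::::::::::::::
```

Call:
{"op": "play_rows", "data": {"series": [[1, 0.1, 0, 0, -0.09], [1, 0.09, 0, 0, 0], [1, 0.05, 0, 0, 0], [1, 0.028, 0, 0, 0], [1, 0, 0, 0, 0], [1, 0, 0, 0, 0], [1, 0, 0, 0, 0], [1, 0, 0, 0, 0]]}}

```text
time_s: 40.88
tcp_pos: [570.9, 20.1, 179.0]
ee_rot: [3.057, 0.723, -0.0]
contact_force: [-0.2, -1.4, -2.2]
opening: 21.9
grip_force: 20.0
```

```bash
cat >> chk.py <<'E'
def facel(th,s):
    """ends: pivot 6.5 above tcp, 7 mm toward front; s=+1 left face, -1 right face"""
    o=m.get_obs();M=R.from_rotvec(o["ee_rot"]).as_matrix();l=M[:,0];fr=np.array([-l[1],l[0],0]);f=l*s
    P=o["tcp_pos"]+[0,0,6.5]+7*fr
    p=P+f*(25*np.cos(th)+25.5*np.sin(th))+np.array([0,0,25*np.sin(th)-25.5*np.cos(th)]);n=f*np.cos(th)+np.array([0,0,np.sin(th)])
    d=p-N;print("face in nozzle",d@X,d@Y,d@Z,"ang",np.arccos(abs(n@X)))
E
python3 - <<'E'
from chk import *
st();facel(.5,1)
# after blow: retreat, turn to 1.482, go to front of mat edge
path([(522,-4,179,.46,2),(508,120,90,1.482,11)],pos=[571.8,20.5,179.1],yaw=.46)
E
```

```text
t 40.8833 tcp [570.863  20.119 178.965] yaw (0.8941512496445414+0.4477649691946597j) f [-0.225 -1.446 -2.224] op 21.866363115317135 gf 19.99747484922409 q7 -1.321830119859764
face in nozzle 21.532678598658748 -0.18862522364458031 0.9589151326957599 ang 0.029865821601790684
[[1.0, -0.139, -0.0, 0.0, -0.0], [1.0, -0.139, -0.001, 0.0, -0.0], [1.0, 0.019, -0.053, 0.04, -0.929], [1.0, 0.024, -0.051, 0.041, -0.929], [1.0, 0.029, -0.049, 0.04, -0.929], [1.0, 0.033, -0.046, 0.041, -0.929], [1.0, 0.038, -0.043, 0.04, -0.929], [1.0, 0.041, -0.039, 0.041, -0.929], [1.0, 0.045, -0.035, 0.041, -0.929], [1.0, 0.048, -0.031, 0.04, -0.929], [1.0, 0.05, -0.026, 0.041, -0.929], [1.0, 0.053, -0.021, 0.04, -0.929], [1.0, 0.054, -0.016, 0.041, -0.929]]
```

Call:
{"op": "play_rows", "data": {"series": [[1, 0, 0, 0, 0], [1, 0, 0, 0, 0], [1, 0, 0, 0, 0], [1, 0, 0, 0, 0], [1, 0, 0, 0, 0], [1, 0, 0, 0, 0], [1, 0, 0, 0, 0], [1, 0, 0, 0, 0], [1, 0, 0, 0, 0]]}}

```text
time_s: 41.63
tcp_pos: [571.4, 20.7, 178.9]
ee_rot: [-3.057, -0.723, -0.0]
contact_force: [-0.2, -0.4, -2.1]
opening: 21.8
grip_force: 20.0
```

Call:
{"op": "play_rows", "data": {"series": [[1, -0.139, 0, 0, 0], [1, -0.139, -0.001, 0, 0], [1, 0.019, -0.053, 0.04, -0.929], [1, 0.024, -0.051, 0.041, -0.929], [1, 0.029, -0.049, 0.04, -0.929], [1, 0.033, -0.046, 0.041, -0.929], [1, 0.038, -0.043, 0.04, -0.929], [1, 0.041, -0.039, 0.041, -0.929], [1, 0.045, -0.035, 0.041, -0.929], [1, 0.048, -0.031, 0.04, -0.929]]}}

```text
time_s: 42.47
tcp_pos: [511.0, 86.8, 113.8]
ee_rot: [2.582, 1.79, 0.001]
contact_force: [0.1, 0.1, -2.4]
opening: 21.6
grip_force: 20.0
```

Call:
{"op": "play_rows", "data": {"series": [[1, 0.05, -0.026, 0.041, -0.929], [1, 0.053, -0.021, 0.04, -0.929], [1, 0.054, -0.016, 0.041, -0.929], [1, 0, 0, 0.09, 0], [1, 0, 0, 0.06, 0], [1, 0, 0, 0.01, 0], [1, 0, 0, 0.008, 0], [1, 0, 0, 0, 0]]}}

```text
time_s: 43.13
tcp_pos: [507.4, 119.6, 56.2]
ee_rot: [2.314, 2.125, -0.0]
contact_force: [0.1, -0.3, -1.4]
opening: 21.8
grip_force: 20.0
```

Run:
```python
from h import *
st()
```

```text
t 43.1333 tcp [507.433 119.605  56.24 ] yaw (0.08535945012548135+0.996350214921176j) f [ 0.13  -0.298 -1.391] op 21.764890344871358 gf 19.996528029441833 q7 -0.6557568107302483
```

Call:
{"op": "play_rows", "data": {"series": [[1, 0, 0, 0.008, 0], [1, 0, 0, 0.004, 0], [1, 0, 0, 0, 0], [0.6, 0, 0, 0, 0], [0.6, 0, 0, 0, 0], [0.6, 0, 0, 0, 0], [0.6, 0, 0, 0, 0], [0.6, 0, 0, 0, 0], [0.6, 0, 0, 0, 0]]}}

```text
time_s: 43.88
tcp_pos: [507.3, 120.0, 53.7]
ee_rot: [-2.313, -2.126, -0.0]
contact_force: [-0.5, 1.6, -0.1]
opening: 37.9
grip_force: 0.0
```

Run:
```python
from txt import *
st()
C=np.array([509,149,28.])
C+=7*np.array([-np.sin(1.485),np.cos(1.485),0])
print([tuple(proj("side",p).round(1).tolist()) for p in corners(C,1.485+np.pi/2,0,[1,0,0])])
p=proj("side",C).astype(int);print(p-[28,22]);txt("side",p[0]-28,p[0]+28,p[1]-22,p[1]+24)
```

```text
t 43.8833 tcp [507.332 119.95   53.748] yaw (0.08440502803404243+0.9964315214499879j) f [-0.477  1.605 -0.143] op 37.93868340304865 gf 0.0 q7 -0.6579386489293342
[(276.3, 283.7), (291.2, 273.2), (267.8, 275.1), (282.6, 264.9), (275.4, 273.1), (290.7, 262.5), (271.5, 265.4), (287.0, 254.9), (266.2, 260.1), (281.6, 249.9)]
[251 245]
245 .......................=%@%:.......=%@%+++=::::::.:-++++
246 .......................-#@%-....:..=%@%+*%%=:::..:=+++++
247 .......................:*@%-.......=%@@*+%@%=:.:-=++++++
248 ........................=%%-.......=%@@*+%@@%+==++++++=-
249 ........................-*#=.......=%@@*+%@@@#+++++++=:.
250 .........................-++.......-#@@*+%@@%#=++++=-: .
251 ..........................-*%#:....:#@@*+%@@#*+*++=:....
252 .........................:*@@@#-...:#@@#+#@@*+*#=-......
253 ........................=#%%%%%#-..:#@@#+#%%**+=:..... .
254 ......................:*%@@+-=#%#-.:#@@#+*##*+=: ... ...
255 .....................=#@@@%=-+%@@#:.*@@%++**+-: ..... ..
256 .:-+=:.............:*%@%%%%#*#@@@#-.#@@%+++++: .........
257 ..-+=:............-*@@%--*%@@@@
[... 1338 characters left out ...]
***=:........................
280 ###**#*****#*-....:*@@@@*****=:.........................
281 ######*******+-....:*@@@**++=...........................
282 ##************+- ....=%@#*=:............................
283 ***************+-.....=**=:.............................
284 *******##***#***+: ....:-...............................
285 ******##***#*****=:.....................................
286 #***###***##******=:....................................
287 #***#***##*********=:...................................
288 ****#*********#*****=:..................................
289 ##*####*******####***+:.................................
290 ########**##*****#**##=:................................
```

Call:
{"op": "play_rows", "data": {"series": [[0.6, 0.08, 0.002, 0, 0], [0.6, 0.078, 0.001, 0.024, 0], [0.6, 0, 0, 0, 0], [1, 0, 0, 0, 0], [1, 0, 0, 0, 0], [1, 0, 0, 0, 0], [1, 0, 0, 0, 0], [1, 0, 0, 0, 0]], "newtons": 12}}

```text
time_s: 44.6
tcp_pos: [510.5, 150.7, 48.9]
ee_rot: [2.314, 2.125, -0.0]
contact_force: [0.1, -0.5, -1.5]
opening: 21.8
grip_force: 12.0
```

Call:
{"op": "play_rows", "data": {"series": [[1, 0, 0, -0.011, 0], [1, 0, 0, 0, 0], [1, 0, 0, 0, 0]]}}

```text
time_s: 44.85
tcp_pos: [510.6, 151.2, 51.3]
ee_rot: [2.313, 2.125, 0.0]
contact_force: [-0.0, 0.5, -1.8]
opening: 21.9
grip_force: 12.0
```

Run:
```python
from h import *
o=st();p=o["tcp_pos"];print("D",(204.36-(p[0]-345.2)*.0894-p[1])*.996)
```

```text
t 44.85 tcp [510.638 151.245  51.267] yaw (0.0845724991324547+0.9964173227048597j) f [-0.036  0.493 -1.783] op 21.949788845284367 gf 11.960566341876984 q7 -0.7187545882242529
D 38.171197044608036
```

Call:
{"op": "play_rows", "data": {"series": [[1, 0.022, 0, 0, 0], [1, 0.022, 0, 0, 0], [1, 0.022, 0, 0, 0], [1, 0.022, 0, -0.004, 0], [1, 0.022, 0, -0.006, 0], [1, 0.022, 0, -0.006, 0], [1, 0.022, 0, -0.005, 0], [1, 0.022, 0, -0.003, 0], [1, 0.024, 0, -0.002, 0], [1, 0, 0, 0, 0]]}}

```text
time_s: 45.68
tcp_pos: [514.0, 192.5, 56.5]
ee_rot: [-2.312, -2.127, -0.001]
contact_force: [-0.5, -0.2, -1.8]
opening: 22.0
grip_force: 12.0
```

Run:
```python
from h import *
o=st()
path([(512,188,140,1.485,3),(518,60,178,1.9,5),(518,20,179,3.60,17)],yaw=1.485)
```

```text
t 45.6833 tcp [513.968 192.452  56.47 ] yaw (0.08341221590536137+0.9965149373093265j) f [-0.479 -0.228 -1.806] op 22.007310201180275 gf 11.999851316213608 q7 -0.7850877646615858
[[1.0, -0.008, -0.003, -0.139, -0.0], [1.0, -0.008, -0.002, -0.139, -0.0], [1.0, -0.007, -0.003, -0.14, -0.0], [1.0, -0.127, 0.017, -0.038, -0.83], [1.0, -0.128, 0.006, -0.038, -0.83], [1.0, -0.128, -0.004, -0.038, -0.83], [1.0, -0.127, -0.015, -0.038, -0.83], [1.0, -0.126, -0.025, -0.038, -0.83], [1.0, -0.011, -0.004, -0.0, -1.0], [1.0, -0.011, -0.005, -0.0, -1.0], [1.0, -0.01, -0.006, -0.0, -1.0], [1.0, -0.01, -0.007, -0.0, -1.0], [1.0, -0.009, -0.008, -0.0, -1.0], [1.0, -0.008, -0.009, -0.0, -1.0], [1.0, -0.007, -0.009, -0.0, -1.0], [1.0, -0.006, -0.01, -0.0, -1.0], [1.0, -0.005, -0.011, -0.001, -1.0], [1.0, -0.004, -0.011, -0.0, -1.0], [1.0, -0.003, -0.011, -0.001, -1.0], [1.0, -0.002, -0.012, -0.0, -1.0], [1.0, -0.0, -0.012, -0.001, -1.0], [1.0, 0.001, -0.011, -0.0, -1.0], [1.0, 0.002, -0.012, -0.001, -1.0], [1.0, 0.003, -0.011, -0.0, -1.0], [1.0, 0.004, -0.011, -0.001, -1.0]]
```

Call:
{"op": "play_rows", "data": {"series": [[1, -0.008, -0.003, -0.139, 0], [1, -0.008, -0.002, -0.139, 0], [1, -0.007, -0.003, -0.14, 0], [1, -0.127, 0.017, -0.038, -0.83], [1, -0.128, 0.006, -0.038, -0.83], [1, -0.128, -0.004, -0.038, -0.83], [1, -0.127, -0.015, -0.038, -0.83], [1, -0.126, -0.025, -0.038, -0.83], [1, -0.014, -0.006, 0, -1], [1, -0.014, -0.006, 0, -1]], "newtons": 20}}

```text
time_s: 46.52
tcp_pos: [518.4, 51.2, 178.4]
ee_rot: [1.558, 2.727, 0.001]
contact_force: [0.4, 1.1, -2.1]
opening: 21.6
grip_force: 20.0
```

Call:
{"op": "play_rows", "data": {"series": [[1, -0.013, -0.007, 0, -1], [1, -0.013, -0.008, 0, -1], [1, -0.012, -0.01, 0, -1], [1, -0.01, -0.01, 0, -1], [1, -0.009, -0.011, 0, -1], [1, -0.007, -0.012, 0, -1], [1, -0.006, -0.014, 0, -1], [1, -0.005, -0.014, 0, -1], [1, -0.004, -0.014, 0, -1], [1, -0.002, -0.014, 0, -1]]}}

```text
time_s: 47.35
tcp_pos: [518.8, 23.5, 177.9]
ee_rot: [0.055, 3.141, 0.001]
contact_force: [-0.3, 1.3, -2.4]
opening: 21.7
grip_force: 20.0
```

Call:
{"op": "play_rows", "data": {"series": [[1, 0, -0.014, 0, -1], [1, 0.001, -0.014, 0, -1], [1, 0.002, -0.014, 0, -1], [1, 0.003, -0.014, 0, -1], [1, 0.004, -0.014, 0, -1], [1, 0, 0, 0, 0], [1, 0, 0, 0, 0]]}}

```text
time_s: 47.93
tcp_pos: [519.1, 9.2, 177.9]
ee_rot: [-0.71, 3.06, 0.001]
contact_force: [-0.9, 0.3, -3.4]
opening: 22.0
grip_force: 20.0
```

Run:
```python
from txt import *
o=st();plan([565.6,33.1,179.1],.46+np.pi)
a=np.arctan2(*R.from_rotvec(o["ee_rot"]).as_matrix()[1::-1,0])  # left dir
fr=a+np.pi/2
P=o["tcp_pos"]+[0,0,6.5]+7*np.array([np.cos(fr),np.sin(fr),0])
for th in(0,.35,.5,.65):
  print(th,[tuple(proj("side",p).round(1).tolist()) for p in corners(P,fr,-th,[1,0,0],55.5)])
p=proj("side",P).astype(int);print(p-[28,6]);txt("side",p[0]-28,p[0]+28,p[1]-6,p[1]+30)
```

```text
t 47.9333 tcp [519.054   9.175 177.911] yaw (-0.8977233494721478-0.44055949467732775j) f [-0.904  0.269 -3.355] op 22.00086234879131 gf 19.9990913271904 q7 1.6861494135514332
shift/200: [-0.262  0.005 -0.006] len 52.34795098991934 yaw -2.685370808866682 turn(tool z): -0.0037781552768887394
0 [(323.6, 204.7), (305.6, 200.6), (319.7, 214.2), (301.3, 210.0), (324.0, 192.2), (305.4, 188.1), (322.5, 190.8), (303.7, 186.7), (320.0, 196.7), (300.9, 192.5)]
0.35 [(316.1, 204.4), (299.2, 196.0), (312.1, 213.8), (294.8, 205.3), (322.1, 194.0), (304.8, 185.4), (323.0, 193.5), (305.3, 184.7), (320.5, 199.4), (302.6, 190.5)]
0.5 [(312.9, 203.6), (297.0, 193.7), (308.7, 213.1), (292.6, 203.0), (321.0, 194.6), (304.8, 184.3), (322.8, 194.6), (306.3, 184.1), (320.3, 200.5), (303.6, 189.9)]
0.65 [(309.6, 202.5), (295.2, 191.2), (305.4, 211.9), (290.7, 200.5), (319.8, 195.0), (305.1, 183.3), (322.4, 195.6), (307.5, 183.7), (319.9, 201.4), (304.8, 189.5)]
[284 186]
186 +=-*%%%%@@@@@@@@@@@@@@@@@@%#%@@#++-............. .......
187 +--:-=++#%@@@@@@@@@@@@@@@@*+*%@%++-............... .... 
188 =:::::::-=*#%
[... 1356 characters left out ...]
@%:..........................
211 @@@@@@@@@@@@@@%=.. .:*@@@@@@=...........................
212 @@@@@@@@@@@@@@%=......:*@@@#............................
213 @@@@@@@@@@@@@@%=..... ..=##:............................
214 @@@@@@@@@@@@@@#-..... ..................................
215 @@@@@@@@@@@@@%*-........................................
216 @@@@@@@@@@@@%#+:........................................
217 @@@@@@@@@@@%#*+.........................................
218 @@@@@@@@@@%**+=.........................................
219 @@@@@@@@%%#**+-.........................................
220 @@@@@@@%%#***=..........................................
221 @@@@@@@%%%#*=:..................................:-:.....
```

Call:
{"op": "play_rows", "data": {"series": [[1, -0.1, 0.005, -0.006, 0], [1, -0.09, 0, 0, 0], [1, -0.05, 0, 0, 0], [1, -0.022, 0, 0, 0], [1, 0, 0, 0, 0], [1, 0, 0, 0, 0], [1, 0, 0, 0, 0], [1, 0, 0, 0, 0]]}}

```text
time_s: 48.65
tcp_pos: [565.0, 32.8, 179.2]
ee_rot: [0.715, -3.059, 0.001]
contact_force: [-0.1, -0.4, -3.1]
opening: 21.8
grip_force: 20.0
```

Run:
```python
from chk import *
st();facel(.48,-1)
# retreat then to mat centre ~ (450,290): keep clear of dish (541,368)
path([(515,8,179,3.602,2),(490,100,170,3.3,4),(440,260,120,2.9,6)],pos=[565.6,33.1,179.1],yaw=3.602)
```

```text
t 48.65 tcp [564.999  32.847 179.157] yaw (-0.8964893852602371-0.4430651418452144j) f [-0.096 -0.385 -3.054] op 21.781135303161836 gf 19.999317526817322 q7 1.619662906835707
face in nozzle 21.59949236585839 -0.01792625914618331 0.4328184118447837 ang 0.04695751580622143
[[1.0, 0.141, -0.0, 0.0, -0.0], [1.0, 0.141, -0.0, 0.0, -0.0], [1.0, -0.023, 0.117, 0.011, 0.755], [1.0, -0.014, 0.118, 0.012, 0.755], [1.0, -0.005, 0.119, 0.011, 0.755], [1.0, 0.004, 0.119, 0.012, 0.755], [1.0, 0.02, 0.138, 0.042, 0.667], [1.0, 0.029, 0.137, 0.042, 0.667], [1.0, 0.038, 0.134, 0.041, 0.667], [1.0, 0.047, 0.132, 0.042, 0.667], [1.0, 0.056, 0.128, 0.041, 0.667], [1.0, 0.065, 0.124, 0.042, 0.667]]
```

Call:
{"op": "play_rows", "data": {"series": [[1, 0, 0, 0, 0], [1, 0, 0, 0, 0], [1, 0, 0, 0, 0], [1, 0, 0, 0, 0], [1, 0, 0, 0, 0], [1, 0, 0, 0, 0], [1, 0, 0, 0, 0], [1, 0, 0, 0, 0], [1, 0, 0, 0, 0]]}}

```text
time_s: 49.4
tcp_pos: [565.5, 33.4, 179.1]
ee_rot: [0.716, -3.059, -0.0]
contact_force: [1.4, 0.5, -2.1]
opening: 21.7
grip_force: 20.0
```

Call:
{"op": "play_rows", "data": {"series": [[1, 0.141, 0, 0, 0], [1, 0.141, 0, 0, 0], [1, -0.023, 0.117, 0.011, 0.755], [1, -0.014, 0.118, 0.012, 0.755], [1, -0.005, 0.119, 0.011, 0.755], [1, 0.004, 0.119, 0.012, 0.755], [1, 0.02, 0.138, 0.042, 0.667], [1, 0.029, 0.137, 0.042, 0.667], [1, 0.038, 0.134, 0.041, 0.667], [1, 0.047, 0.132, 0.042, 0.667]]}}

```text
time_s: 50.23
tcp_pos: [456.4, 208.2, 136.3]
ee_rot: [0.177, 3.136, 0.0]
contact_force: [1.2, 0.7, -1.8]
opening: 21.6
grip_force: 20.0
```

Call:
{"op": "play_rows", "data": {"series": [[1, 0.056, 0.128, 0.041, 0.667], [1, 0.065, 0.124, 0.042, 0.667], [1, 0, 0, 0.12, 0], [1, 0, 0, 0.12, 0], [1, 0, 0, 0.04, 0], [1, 0, 0, 0, 0], [1, 0, 0, 0, 0]]}}

```text
time_s: 50.82
tcp_pos: [440.1, 260.4, 64.3]
ee_rot: [-0.38, -3.118, -0.0]
contact_force: [0.3, -1.1, -1.8]
opening: 22.0
grip_force: 20.0
```

Run:
```python
from h import *
st()
```

```text
t 50.8167 tcp [440.112 260.35   64.335] yaw (-0.9707184257943043+0.24021980941199603j) f [ 0.278 -1.115 -1.752] op 21.974792821909485 gf 19.987685680389404 q7 0.3377269529538789
```

Call:
{"op": "play_rows", "data": {"series": [[1, 0, 0, 0.015, 0], [1, 0, 0, 0.007, 0], [1, 0, 0, 0.005, 0], [1, 0, 0, 0, 0]]}}

```text
time_s: 51.15
tcp_pos: [441.0, 260.6, 59.7]
ee_rot: [0.381, 3.116, 0.001]
contact_force: [-0.3, -1.0, 9.2]
opening: 22.0
grip_force: 20.0
```

Run:
```python
from h import *
st()
```

```text
t 51.15 tcp [441.032 260.593  59.703] yaw (-0.9706017569526536+0.2406838865765411j) f [-0.339 -0.962  9.222] op 22.019382186998065 gf 20.020940601825714 q7 0.32946481431450686
```

Contact; release, let it settle, rise clear.

Call:
{"op": "play_rows", "data": {"series": [[0.5, 0, 0, -0.004, 0], [0.5, 0, 0, 0, 0], [0.5, 0, 0, 0, 0], [0.5, 0, 0, 0, 0], [0.5, 0, 0, 0, 0], [0.5, 0, 0, 0, 0], [0.5, 0, 0, -0.08, 0], [0.5, 0, 0, -0.15, 0], [0.5, 0, 0, -0.2, 0], [0.5, 0, 0, -0.2, 0]]}}

```text
time_s: 51.98
tcp_pos: [439.0, 260.2, 186.3]
ee_rot: [-0.378, -3.117, 0.001]
contact_force: [1.3, 0.1, 0.8]
opening: 47.1
grip_force: 0.0
```

Run:
```python
from txt import *
o=st();l=np.arctan2(.2407,-.9706);L=np.array([np.cos(l),np.sin(l),0]);fr=l+np.pi/2;F=np.array([np.cos(fr),np.sin(fr),0])
C=np.array([441,260.6,5+28.])-29.7*L+7*F;print("pred centre",C)
print([tuple(proj("side",p).round(1).tolist()) for p in corners(C,fr,0,[1,0,0])])
p=proj("side",C).astype(int);print(p-[30,26]);txt("side",p[0]-30,p[0]+30,p[1]-26,p[1]+26)
print([(np.round(d["at"]),round(d["p"],2)) for d in m.boxes_of("side","vase")])
print([(np.round(d["at"]),round(d["p"],2)) for d in m.boxes_of("side","dish")][:1])
```

```text
t 51.9833 tcp [439.041 260.214 186.269] yaw (-0.9709410570182883+0.2393097313605137j) f [1.344 0.061 0.838] op 47.14891762044932 gf 0.0 q7 0.48455473019313755
pred centre [468.142 246.657  33.   ]
[(271.8, 307.9), (262.2, 293.4), (258.8, 314.8), (249.4, 299.9), (270.6, 297.5), (260.8, 282.8), (265.0, 296.0), (255.1, 281.1), (256.7, 300.3), (247.0, 285.2)]
[229 271]
271 :...........#@@@****+-+*#*+:................................
272 ............+@@@#***++*###*+................................
273 ............=%@@#*****#####*+...............................
274 ............:*%@%*****###**#*+..............................
275 .............-#@@*****########+.............................
276 .............:*@@*****#########=............................
277 ...........:=+*%%*******#######*=...........................
278 ..........:=*#*#%#****+**##**##**+..........................
279 ........:=+*#**###****************=.........................
280 .......:=*##*############**##****#*-........................
281 .....:=+*#######**##########*#*****+-................ . ....
282 ....:=*######
[... 2092 characters left out ...]
**##%@####****###**************####
315 ######*#####****######*#***###%#####***####*++****#*****####
316 ##*###***###***######**#########**##***#####******#*****###*
317 #**##****############***####*######******###**###***********
318 #********###########*++**##**#######**********##**####******
319 #**#*****########***+++***#***##**##***#*****##**###########
320 ***#*****#***###**+*++****##*###########*****##*#####*######
321 **#******##***************#############*##**#######***#**###
322 ####*****###**#***#####***###***######**###########**###**##
[(array([454., 252.,  50.]), 0.84), (array([ 550., -486.,   47.]), 0.77), (array([619., -27.,  24.]), 0.69)]
[(array([544., 368.,  20.]), 0.93)]
```

```bash
python3 -c "
from plant import manip
print(manip.sign_off())"
```

```text
the job is handed in; nothing more can be done
None
```

I handed the job in: valve about half open, all four sides held about 2 cm from the nozzle for a second each in order, and the vase standing upright on the mat clear of the dish. The sign-off returned no verdict, and these come from my own pose and camera estimates.

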